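# Draw the two wooden spools out of the scoop-front caddy

## Task

Draw both wooden spools out of their bays in the blue caddy: slide each one along its bay and up the sloped front, over the crest, so that it rests fully down on the grey floor of the trough at the front. Slide them rather than picking them up, leave the steel collar where it lies in its bay, and do not disturb the wrench or the pump.

Things in the scene. Friction and masses are not known exactly. Their poses are not given: they have to be found in the camera images.
- caddy: Fixed blue plastic parts caddy, 242 x 214 mm: three bays side by side, a ramp up from them to a crest, and one trough in front. Origin on the bench under the middle of the crest; +x points into the bays (away from the robot, yaw within 0.3 rad), -x to the trough, z up. It spans x -68 to 174 mm, y -107 to 107 mm; outer walls 4 mm thick.
- caddy_crest (a point): Middle of the crest's top, 20 mm above the bench, at caddy y 0. The crest is flat from caddy x -2 to 3 mm and runs the full width. On the trough side it drops straight down; on the bay side a 15 degree ramp goes down to the bay floor (height 6 mm), reached at caddy x 55 mm. Axes as the caddy.
- caddy_trough (a point): Middle of the trough's grey floor, 8 mm above the bench, 33 mm in front (-x) of the crest's middle. The trough is open over the full inner width: caddy x -64 to -2 mm, y -103 to 103 mm. Its front and side walls are 26 mm high over the bench. Axes as the caddy.
- caddy_bay (a point): Middle of the middle bay's flat floor, 6 mm above the bench, 112 mm behind (+x) the crest's middle. Flat floor: caddy x 55 to 170 mm, then a rear wall 40 mm high. Bay middles at caddy y -70, 0, 70 mm, each 66 mm wide inside; dividers 4 mm thick, 36 mm high, run to the crest; outer side walls 40 mm high. Axes as the caddy.
- spool_a_center (a point): Centre (half-way up) of one of two alike wooden spools: brown wood, 38 mm diameter flanges (each 5 mm thick), 24 mm waist, 18 mm tall, about 30 g, standing on one flange on the flat floor of one of the caddy's bays, anywhere within about 10 mm of the bay's middle line and 21 to 45 mm beyond the ramp's foot. z is the spool's axis, upright at the start. Which bay holds what changes.
- spool_b_center (a point): Centre (half-way up) of the other of two alike wooden spools: brown wood, 38 mm diameter flanges (each 5 mm thick), 24 mm waist, 18 mm tall, about 30 g, standing on one flange on the flat floor of one of the caddy's bays, anywhere within about 10 mm of the bay's middle line and 21 to 45 mm beyond the ramp's foot. z is the spool's axis, upright at the start. Which bay holds what changes.
- collar_center (a point): Centre of the bystander in the third bay: a bright steel shaft collar, 36 mm outside, 18 mm bore, 16 mm high, lying flat. It stays where it is.
- wrench: Bystander: loose steel wrench, 200 mm long, lying on the bench along its own x, to the robot's right of the caddy. Origin on the bench near its middle.
- pump: Bystander: loose aluminium bicycle pump, about 255 mm long with black ends (the robot-side end 60 mm wide), 34 mm high, lying on the bench along its own x, to the robot's left of the caddy. Origin on the bench under its middle. A fixed grinder stands farther off behind it.
Not all that is in view belongs to the job. Leave any purple or yellow look-alike of the part that bears spool_a_center alone.

How it is judged:
By the outcome, as a careful person would: the job done as asked, in the order asked, and still so for the second after the job is handed in, with the robot touching nothing.
It also fails if it takes over 61 s, if anything falls off the work surface, if the arm or the gripper's body presses on something with over 40 N, if the wrist force passes 120 N, or if a joint passes its speed limit or range.

## Robot

A 6-joint arm with a two-finger parallel gripper is mounted at the origin on the work surface. World frame = base frame: x ahead of the robot, y to its left, z up, the work surface at z = 0. Lengths are in m, angles in rad, forces in N, time in s.
With the tool pointing down it reaches from about 0.275 to 0.975 m from the base axis. Payload 8.4 kg.
Tool frame: the origin (TCP) lies at the very end of the fingers, on their centre line; the grasp point (between the pads) lies 19 mm behind it (manip.tcp_to_grasp is the distance from the TCP to the grasp point, in m); z points along the fingers, y is the direction in which the jaws open and shut (so a half turn about z gives the same grasp; the last joint's range is limited). The gripper opens to 92 mm and grips with 3 to 60 N. Pads are 20 mm wide; open, the fingers measure 128 mm over their backs; the gripper's body (75 mm by 189 mm) begins 69 mm behind the grasp point.
Start: joints at [-1.175, 0.353, 1.633, -0, 1.155, -0.002], TCP at [0.242, -0.576, 0.186] pointing down, gripper open.
Joint ranges: [-2.63, 2.63], [-0.92, 2.1], [0.06, 2.66], [-1.3, 4.44], [0, 2.69], [-3.02, 3.02]. Speed limits (rad/s): [2.22, 2.22, 2.79, 3.14, 3.14, 3.14].

## Interface

Orientations are given as a unit quaternion [w, x, y, z].
In Python, from plant import manip, optics, models gives the robot as it stands.
- The arm moves only by the tool move_arm, never from a script. Its argument "series" is a list of rows, each a list of 5 numbers: the shift along the tool's x, y, z in m, then the turn about the tool's z in degrees, then the opening, from -1 (shut) to 1 (fully open). A call has 1 to 8 rows; each row shifts and turns the commanded pose from where the row before left it, along the tool's axes as they then stand; what a row does not reach is not made up. A row lasts 1/8 s, in which the tool goes at most 62.5 mm and 10.7 degrees, less where a joint would pass 70% of its speed; a pose out of reach is approached as far as the arm can. A call with a gripper value outside its range is refused whole. The fingers move at their own pace and stop on an object; "newtons" is the grip in N (left out, the last holds). Time passes only in rows, so rows that do not move let the fingers close. It gives the time, the measured TCP pose, the force and the opening at its end, in the units of the state.
- manip.read_state(): the state, without advancing time (a new reading comes with each control period).
- optics.grab_frame(name): name is "scene" or "side" or "wrist"; returns a dict with "color" (384x512x3 uint8, red, green, blue), "camera_matrix" (3x3 intrinsics, pixels), "position" and "orientation" of the camera in the world. Camera axes: x right, y up, looking along -z (the intrinsics and any distortion apply to the point x, -y, -z); pixel columns grow to the right and rows downward; lengths in m; the calibration is good to about 2 mm. A picture is of the moment at which its call begins. There is no depth.
- manip.close_job(): hands the job in, once; it reports no verdict.
Trained networks look in the newest picture that a camera, given by its name, has taken for a name from the list of things; names that differ only in an ending like _2 or _b are one class to them, and where a whole thing is asked for, a point or a joint stands for the part that bears it (a point fixed in the world has none). Each returns a list of dicts, best first, with "p" (0 to 1); they miss things now and then, are a little off and sometimes report something else, mostly with a low value. They report only what shows in the picture. A call takes as long as a camera call. They do not tell look-alikes from the thing itself.
- models.search_frame(camera, query): "rect" ([left, top, right, bottom] in pixels, round what is visible of it).
- models.regions_of(camera, query): "pixels" (384x512 bool, what is visible of it) and "rect" ([left, top, right, bottom] in pixels, round what is visible of it).
- models.landmark_of(camera, query): "xy" ([column, row] in pixels: a listed point, or the origin of a listed thing).
The state is a dict: "t": time; "joints": joint angles; "dq": joint speeds; "joint_efforts": joint torques, N m; "tool_pos": TCP position; "eef_rot": TCP orientation; "force": force on the tool from outside, world axes, zero at the start; "moment": the same for the moment, N m; "finger_gap": opening from 0.0 (shut) to 1.0 (fully open).
Only numpy, scipy, OpenCV 4.12 (cv2) and the standard library are available. Lean on these libraries where they do the work, as an engineer would, in place of code of your own. Each camera call takes 0.05 s, during which the arm holds its last target.

## Working session

There is one attempt and no reset: what is moved stays moved. The work goes in short steps, Python scripts to look and compute and a tool call to move; the robot and the scene stay as the last step left them, time stands still between calls to the robot, and variables do not carry over. Pictures are saved under pics/ and viewed, and the job is handed in when it is done.

Besides the shell and the picture viewer there is one more tool, called as name(argument=value, ...) on one line, values as JSON. move_arm: Moves the arm, as the interface text tells. Its arguments: {"type":"object","properties":{"series":{"type":"array"},"newtons":{"type":"number"}},"required":["series"]}

```bash
mkdir -p pics; ls; python3 - <<'E'
from plant import manip, optics, models
import cv2
for n in ("scene","side","wrist"):
    f=optics.grab_frame(n); cv2.imwrite(f"pics/{n}0.png",f["color"][:,:,::-1])
    print(n,f["camera_matrix"],f["position"],f["orientation"],[k for k in f])
print(manip.read_state())
for c in("scene","side"):
    for q in("caddy","caddy_crest","caddy_trough","caddy_bay","spool_a_center","collar_center","wrench","pump"):
        print(c,q,[(r["xy"],round(r["p"],2)) for r in models.landmark_of(c,q)])
E
```

```text
pics
scene [[381.39410319   0.         252.87491562]
 [  0.         381.39410319 191.15287025]
 [  0.           0.           1.        ]] [1.23934812 0.46295445 0.52206351] [0.42185269 0.22784976 0.43904187 0.75984672] ['color', 'camera_matrix', 'position', 'orientation']
side [[446.60387505   0.         259.5028351 ]
 [  0.         446.60387505 191.51948041]
 [  0.           0.           1.        ]] [0.12232594 0.62252635 1.01967508] [-0.314048   -0.1093011   0.3166984   0.88832947] ['color', 'camera_matrix', 'position', 'orientation']
wrist [[266.18732139   0.         251.02885119]
 [  0.         266.18732139 190.21668755]
 [  0.           0.           1.        ]] [ 0.30808557 -0.54784536  0.38338789] [ 0.82630668 -0.10634261  0.0715501  -0.54844244] ['color', 'camera_matrix', 'position', 'orientation']
{'t': 0.15, 'joints': array([-1.17537698e+00,  3.53509886e-01,  1.63392590e+00,  1.96413986e-05,
        1.15520496e+00, -2.41724225e-03]), 'dq': array([ 0.00137106, -0.00124264, -0.00211822,  0.00033253,  0.0005074 ,
        0.0005481 ]), 'joint_efforts': array([-1.11891390e-03, 
[... 483 characters left out ...]
gh [([259.3, 178.3], 0.94)]
scene caddy_bay [([244.0, 204.8], 0.59)]
scene spool_a_center [([163.0, 229.0], 0.75), ([231.8, 247.1], 0.65), ([247.1, 199.5], 0.64), ([194.2, 233.1], 0.49)]
scene collar_center [([219.9, 200.1], 0.7)]
scene wrench []
scene pump [([416.3, 237.2], 0.92)]
side caddy [([306.9, 218.8], 0.84)]
side caddy_crest [([304.7, 213.5], 0.67)]
side caddy_trough [([317.9, 222.6], 0.97)]
side caddy_bay [([268.0, 203.2], 0.55)]
side spool_a_center [([218.8, 197.7], 0.72), ([274.6, 206.1], 0.66), ([247.5, 158.3], 0.43), ([233.9, 172.1], 0.41)]
side collar_center [([283.1, 188.2], 0.56)]
side wrench [([345.4, 136.3], 0.88), ([273.5, 206.6], 0.61)]
side pump [([201.7, 327.1], 0.97)]
```

```bash
python3 - <<'E'
import cv2
for n in("scene","side"):
    i=cv2.imread(f"pics/{n}0.png"); cv2.imwrite(f"pics/{n}0b.png",cv2.resize(i,(800,600),interpolation=cv2.INTER_CUBIC))
E
```

```text
(no output)
```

View pics/scene0b.png

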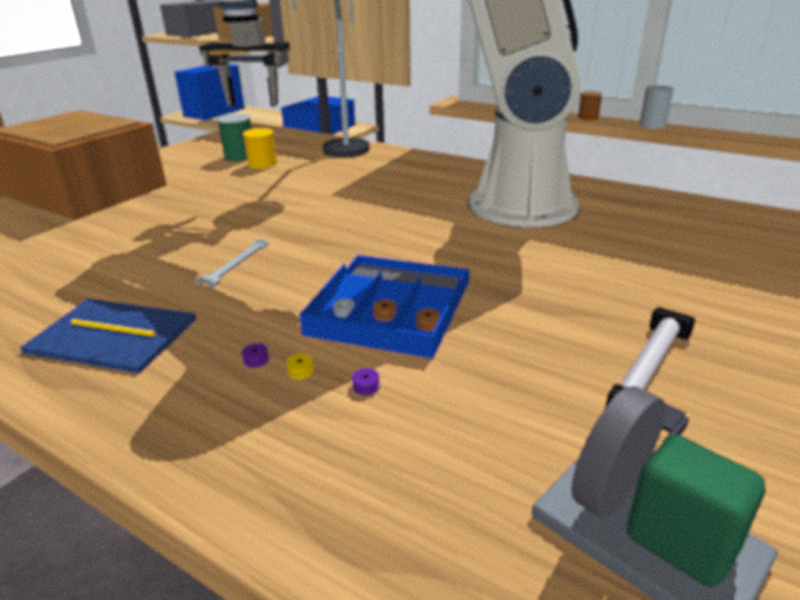

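View pics/side0b.png

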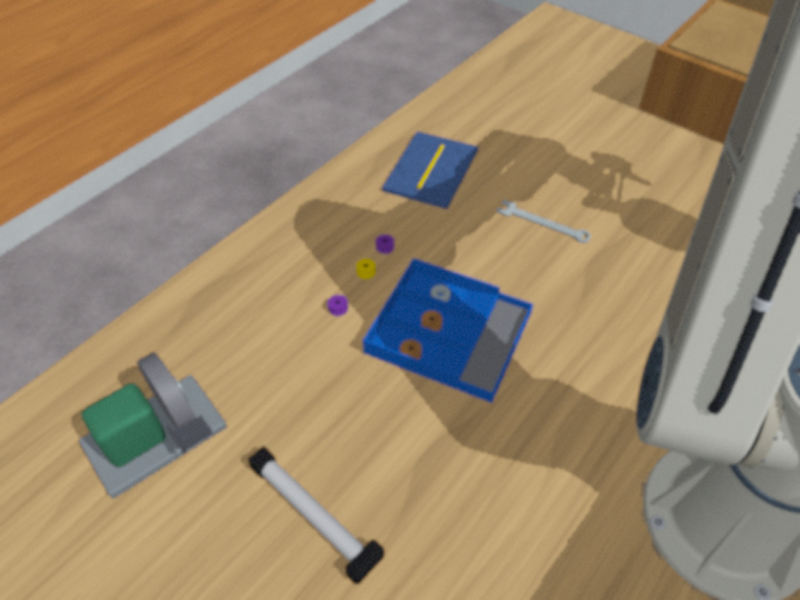

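Two brown spools sit in the caddy: side (432,320) and (411,349), and scene (385,310) and (428,319), both in the 800-px views. They are in the middle and left bays. The collar is in the right bay at side (441,293). The purple and yellow look-alikes lie outside, behind the caddy. Next I fit the poses.

```bash
cat > h.py <<'E'
import numpy as np, cv2
from scipy.optimize import least_squares
from scipy.spatial.transform import Rotation as R
def rot(q): return R.from_quat([q[1],q[2],q[3],q[0]]).as_matrix()
def ray(f,uv):
    K=f["camera_matrix"]; d=np.array([(uv[0]-K[0,2])/K[0,0],-(uv[1]-K[1,2])/K[1,1],-1])
    return np.array(f["position"]),rot(f["orientation"])@d
def atz(f,uv,z):
    p,d=ray(f,uv); return p+d*(z-p[2])/d[2]
def proj(f,P):
    c=(np.asarray(P)-f["position"])@rot(f["orientation"]); K=f["camera_matrix"]
    return np.stack([K[0,0]*c[...,0]/-c[...,2]+K[0,2], K[1,1]*-c[...,1]/-c[...,2]+K[1,2]],-1)
def cad(pose,P):
    x,y,a=pose; P=np.atleast_2d(P); c,s=np.cos(a),np.sin(a)
    return np.stack([x+c*P[:,0]-s*P[:,1],y+s*P[:,0]+c*P[:,1],P[:,2]],-1)
def inv(pose,P):
    x,y,a=pose; c,s=np.cos(a),np.sin(a); d=np.asarray(P)[:2]-[x,y]
    return np.array([c*d[0]+s*d[1],-s*d[0]+c*d[1]])
def wire(img,f,pose,sc,off=(0,0)):
    L=[]
    X0,X1,Y=-.068,.174,.107
    for z,xa,xb in((.04,.055,X1),): L+=[[(xa,-Y,z),(xb,-Y,z)],[(xb,-Y,z),(xb,Y,z)],[(xb,Y,z),(xa,Y,z)]]
    L+=[[(X0,-Y,.026),(X0,Y,.026)],[(X0,-Y,.026),(0,-Y,.026)],[(X0,Y,.026),(0,Y,.026)],[(0,-.103,.02),(0,.103,.02)]]
    for y in(-.035,.035): L.append([(0,y,.036),(.17,y,.036)])
    for l in L:
        p=(proj(f,cad(pose,l))-off)*sc
        cv2.line(img,tuple(int(round(v)) for v in p[0]),tuple(int(round(v)) for v in p[1]),(0,255,255),1)
E
python3 - <<'E'
from h import *
from plant import optics,models
F={c:optics.grab_frame(c) for c in("scene","side")}
for c,l in(("side",dict(crest=(304.7,213.5,.02),trough=(317.9,222.6,.008),bay=(268,203.2,.006),s1=(274.6,206.1,.015),s2=(263,223.5,.015),col=(283.1,188.2,.014))),("scene",dict(crest=(254.2,179.3,.02),trough=(259.3,178.3,.008),bay=(244,204.8,.006),s1=(247,199,.015),s2=(274,204.5,.015),col=(219.9,200,.014)))):
    for k,v in l.items(): print(c,k,atz(F[c],v[:2],v[2]).round(4))
o=[]
i=F["side"]["color"][150:270,220:350,::-1]; o.append(cv2.resize(i,None,fx=6,fy=5.0*1.2*1,interpolation=cv2.INTER_CUBIC)[:600])
cv2.imwrite("pics/sidecrop.png",cv2.resize(i,(780,720),interpolation=cv2.INTER_CUBIC)[:600])
cv2.imwrite("pics/sidecrop.png",cv2.resize(i,(650,600),interpolation=cv2.INTER_CUBIC))
i=F["scene"]["color"][155:235,180:310,::-1]; cv2.imwrite("pics/scenecrop.png",cv2.resize(i,(780,480),interpolation=cv2.INTER_CUBIC))
E
```

```text
side crest [ 0.4823 -0.0321  0.02  ]
side trough [ 0.4402 -0.0374  0.008 ]
side bay [ 0.5902 -0.0049  0.006 ]
side s1 [ 0.5651 -0.003   0.015 ]
side s2 [0.5533 0.0645 0.015 ]
side col [ 0.5864 -0.0713  0.014 ]
scene crest [ 0.4798 -0.035   0.02  ]
scene trough [ 0.4496 -0.0377  0.008 ]
scene bay [ 5.826e-01 -1.000e-04  6.000e-03]
scene s1 [ 5.677e-01 -5.000e-04  1.500e-02]
scene s2 [0.5554 0.0707 0.015 ]
scene col [ 0.6051 -0.0578  0.014 ]
```

View pics/sidecrop.png

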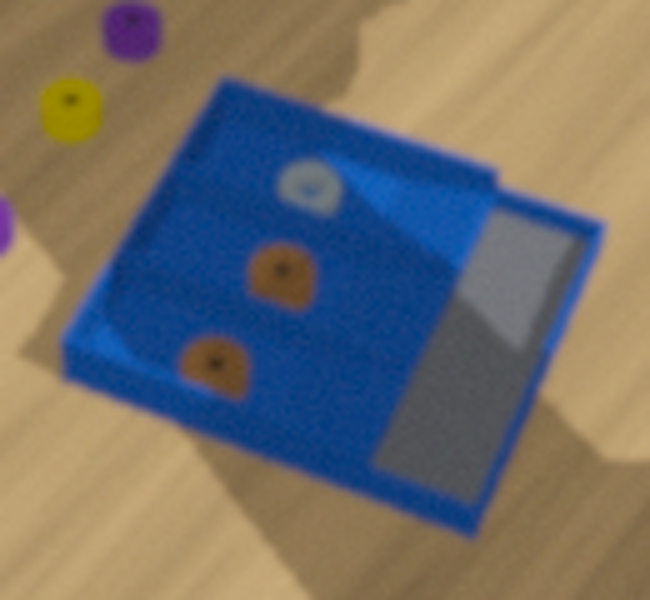

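View pics/scenecrop.png

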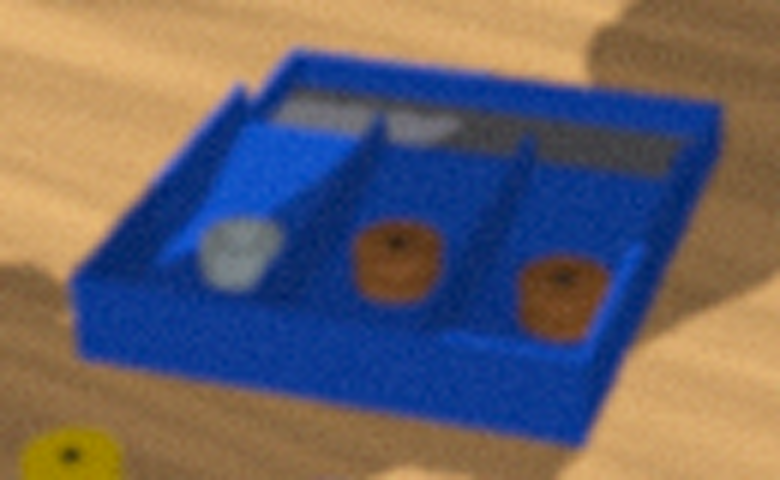

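```bash
python3 - <<'E'
from h import *
from plant import optics
F={c:optics.grab_frame(c) for c in("scene","side")}
S=lambda u,v:(220+u/5,150+v/5); C=lambda u,v:(180+u/6,155+v/6)
Y=.107
obs=[("side",S(222,80),(.174,-Y,.04)),("side",S(605,228),(-.068,-Y,.026)),("side",S(65,345),(.174,Y,.04)),("side",S(66,379),(.174,Y,0)),("side",S(472,537),(-.068,Y,0)),
("scene",C(72,278),(.174,-Y,.04)),("scene",C(82,357),(.174,-Y,0)),("scene",C(590,360),(.174,Y,.04)),("scene",C(582,445),(.174,Y,0)),("scene",C(297,52),(-.068,-Y,.026)),("scene",C(722,103),(-.068,Y,.026))]
def res(p): return np.concatenate([proj(F[c],cad(p,P))[0]-uv for c,uv,P in obs])
r=least_squares(res,[.48,-.035,.2],loss="soft_l1"); print(r.x, res(r.x).reshape(-1,2).round(1).tolist())
np.save("pose.npy",r.x)
for n,a,b in(("mid",S(284,271),C(396,242)),("left",S(216,364),C(565,277)),("collar",S(310,186),C(244,238))):
    for c,u in(("side",a),("scene",b)):
        P=atz(F[c],u,.024 if n!="collar" else .022); print(n,c,P.round(4),(inv(r.x,P)*1e3).round(1))
E
```

```text
[ 0.47754552 -0.02846495  0.24961503] [[-0.5, -1.1], [0.1, -1.1], [-1.6, -0.9], [-1.1, 0.8], [0.0, 1.0], [-0.2, -1.2], [-0.2, -0.5], [-0.3, -0.7], [0.9, -0.4], [-0.4, -1.6], [0.6, -0.8]]
mid side [ 0.5605 -0.0066  0.024 ] [85.8  0.7]
mid scene [ 0.5664 -0.0041  0.024 ] [92.1  1.7]
left side [0.5504 0.0674 0.024 ] [94.3 74.9]
left scene [0.5543 0.0705 0.024 ] [98.8 76.9]
collar side [ 0.5875 -0.0668  0.022 ] [ 97.  -64.3]
collar scene [ 0.5936 -0.0633  0.022 ] [103.9 -62.5]
```

```bash
cat > go.py <<'E'
import sys
from h import *
from plant import manip
def delta(xc,yc,z):
    pose=np.load("pose.npy"); s=manip.read_state(); M=rot(s["eef_rot"])
    t=cad(pose,(xc,yc,z))[0]; d=M.T@(t-s["tool_pos"])
    yaw=np.arctan2(M[1,0],M[0,0])
    print("t",round(s["t"],2),"caddy now",(inv(pose,s["tool_pos"])*1e3).round(1),"z",round(s["tool_pos"][2]*1e3,1),"target",t.round(3),"tool shift now",d.round(4),"turn",round(np.degrees(yaw-pose[2]),2),"gap",round(s["finger_gap"],3),"F",s["force"].round(1))
    c,sn=np.cos(pose[2]),np.sin(pose[2])
    Ma=np.array([[c,sn,0],[sn,-c,0],[0,0,-1]])
    print("shift once aligned",(Ma.T@(t-s["tool_pos"])).round(4))
if __name__=="__main__": delta(*[float(a) for a in sys.argv[1:4]])
E
python3 go.py .14 0 .17
```

```text
t 1.15 caddy now [-363.5 -472.6] z 185.7 target [0.613 0.006 0.17 ] tool shift now [ 0.5677 -0.3931  0.0157] turn 8.49 gap 1.002 F [-0.3  0.5  0.5]
shift once aligned [ 0.5035 -0.4726  0.0157]
```

move_arm(series=[[0,0,0,8.5,-0.78],[0.04,-0.038,0,0,-0.78],[0.04,-0.038,0,0,-0.78],[0.04,-0.038,0,0,-0.78],[0.04,-0.038,0,0,-0.78],[0.04,-0.038,0,0,-0.78],[0.04,-0.038,0,0,-0.78],[0.04,-0.038,0,0,-0.78]])

```text
t: 2.15
tool_pos: [0.4487, -0.2478, 0.186]
eef_rot: [0.0, 0.992, 0.124, 0.0]
force: [-0.1, -0.2, 0.5]
finger_gap: 0.153
```

move_arm(series=[[0.04,-0.038,0,0,-0.78],[0.04,-0.038,0,0,-0.78],[0.04,-0.038,0,0,-0.78],[0.04,-0.038,0,0,-0.78],[0.02,-0.02,0,0,-0.78],[0,0,0,0,-0.78]])

```text
t: 2.9
tool_pos: [0.5805, -0.0366, 0.1855]
eef_rot: [-0.0, 0.992, 0.126, 0.0]
force: [-0.5, -1.1, 0.5]
finger_gap: 0.113
```

```bash
python3 go.py .14 0 .1; python3 - <<'E'
from h import *
from plant import optics
f=optics.grab_frame("wrist"); im=cv2.resize(f["color"][:,:,::-1],(768,576)).copy(); wire(im,f,np.load("pose.npy"),1.5); cv2.imwrite("pics/w1.png",im)
E
```

```text
t 2.9 caddy now [ 97.7 -33.3] z 185.5 target [0.613 0.006 0.1  ] tool shift now [ 0.0423 -0.0332  0.0855] turn 0.14 gap 0.113 F [-0.5 -1.1  0.5]
shift once aligned [ 0.0423 -0.0333  0.0855]
```

View pics/w1.png

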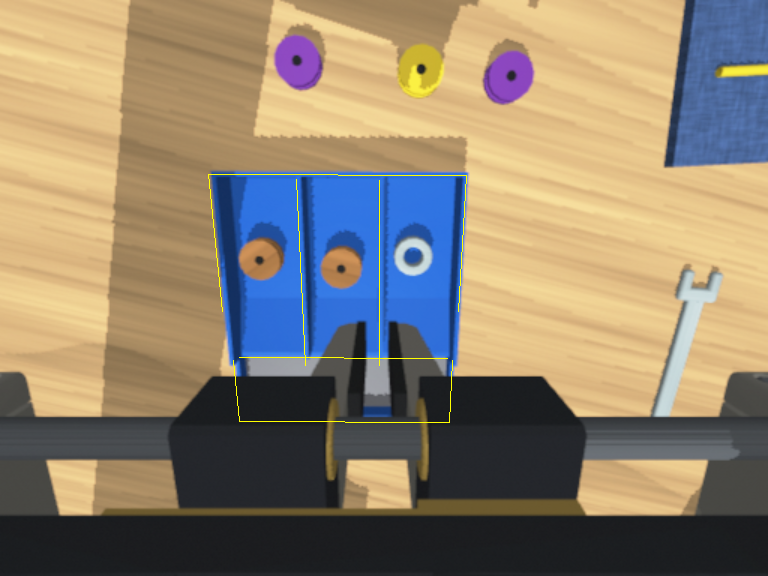

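The wrist view shows two brown spools at (260,260) and (341,268), the steel collar at (413,256), and purple/yellow look-alikes outside at row ~65. The wireframe agrees to about 2 mm, so the targets are the two brown ones in the left and middle bays. I'll confirm them in a crop and measure.

```bash
python3 - <<'E'
from h import *
from plant import optics
f=optics.grab_frame("wrist"); p=np.load("pose.npy")
for n,u,z in(("left",(260,260),.024),("mid",(341,268.5),.024),("collar",(413,256),.022),("rimL",(209,174),.04),("rimR",(467,173),.04),("div",(303,179),.036),("div",(382,179),.036),("crestL/ front end of rear-left wall",(235,364),.04)):
    P=atz(f,np.array(u)/1.5,z); print(n,P.round(4),(inv(p,P)*1e3).round(1))
cv2.imwrite("pics/w1c.png",cv2.resize(f["color"][110:245,130:320,::-1],(760,540),interpolation=cv2.INTER_CUBIC))
E
```

```text
left [0.554  0.0665 0.024 ] [97.5 73.1]
mid [ 0.5647 -0.0073  0.024 ] [89.7 -1. ]
collar [ 0.5922 -0.0686  0.022 ] [101.2 -67.2]
rimL [0.6193 0.1165 0.04  ] [173.1 105.4]
rimR [ 0.6734 -0.0905  0.04  ] [ 174.5 -108.5]
div [0.6346 0.0408 0.036 ] [169.3  28.4]
div [ 0.6512 -0.0236  0.036 ] [169.5 -38.1]
crestL/ front end of rear-left wall [0.4543 0.0678 0.04  ] [ 1.2 99. ]
```

View pics/w1c.png

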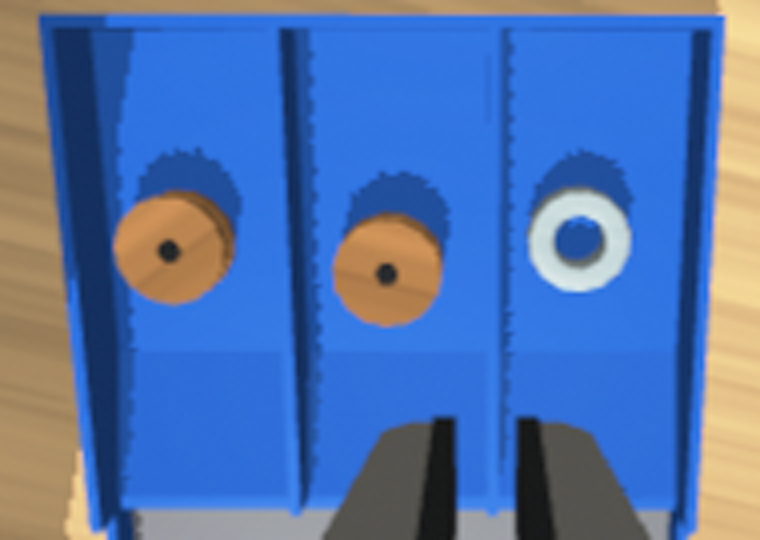

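```bash
python3 go.py .143 -.001 .06
```

```text
t 3.0 caddy now [ 96.2 -34.8] z 185.5 target [0.616 0.006 0.06 ] tool shift now [ 0.0469 -0.0338  0.1255] turn 0.03 gap 0.109 F [ 0.3  0.2 -0.1]
shift once aligned [ 0.0468 -0.0338  0.1255]
```

move_arm(series=[[0.024,-0.017,0.02,0,-0.78],[0.023,-0.017,0.02,0,-0.78],[0,0,0.04,0,-0.78],[0,0,0.04,0,-0.78],[0,0,0,0,-0.78],[0,0,0,0,-0.78]])

```text
t: 3.75
tool_pos: [0.6175, 0.0055, 0.0671]
eef_rot: [0.0, 0.992, 0.124, 0.001]
force: [0.4, 0.3, 0.6]
finger_gap: 0.109
```

```bash
python3 go.py .143 -.001 .013; python3 - <<'E'
from h import *
from plant import optics
f=optics.grab_frame("wrist"); im=cv2.resize(f["color"][:,:,::-1],(768,576)).copy(); cv2.imwrite("pics/w2.png",im)
E
```

```text
t 3.75 caddy now [144.   -1.7] z 67.1 target [0.616 0.006 0.013] tool shift now [-0.0011 -0.0007  0.0541] turn -0.07 gap 0.109 F [0.4 0.3 0.6]
shift once aligned [-0.001  -0.0007  0.0541]
```

View pics/w2.png

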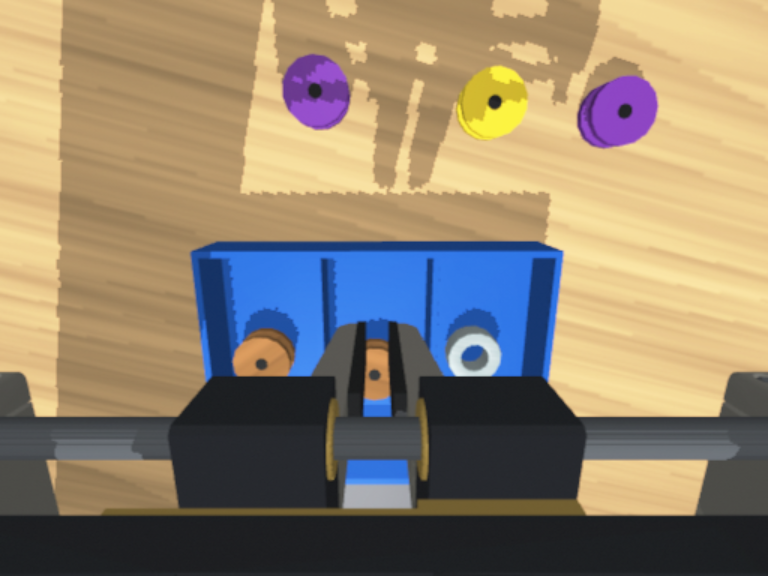

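move_arm(series=[[0,0,0.02,0,-0.78],[0,0,0.017,0,-0.78],[0,0,0.01,0,-0.78],[0,0,0.006,0,-0.78],[0,0,0,0,-0.78]])

```text
t: 4.42
tool_pos: [0.6166, 0.0064, 0.0121]
eef_rot: [-0.0, 0.992, 0.124, -0.0]
force: [1.0, -0.1, 0.7]
finger_gap: 0.109
```

```bash
python3 go.py .12 -.001 .014; python3 - <<'E'
from h import *
from plant import optics
f=optics.grab_frame("scene"); cv2.imwrite("pics/s2.png",cv2.resize(f["color"][125:235,180:310,::-1],(650,550),interpolation=cv2.INTER_CUBIC))
E
```

```text
t 4.42 caddy now [143.3  -0.6] z 12.1 target [0.594 0.    0.014] tool shift now [-0.0233  0.0004 -0.0019] turn -0.0 gap 0.109 F [ 1.  -0.1  0.7]
shift once aligned [-0.0233  0.0004 -0.0019]
```

View pics/s2.png

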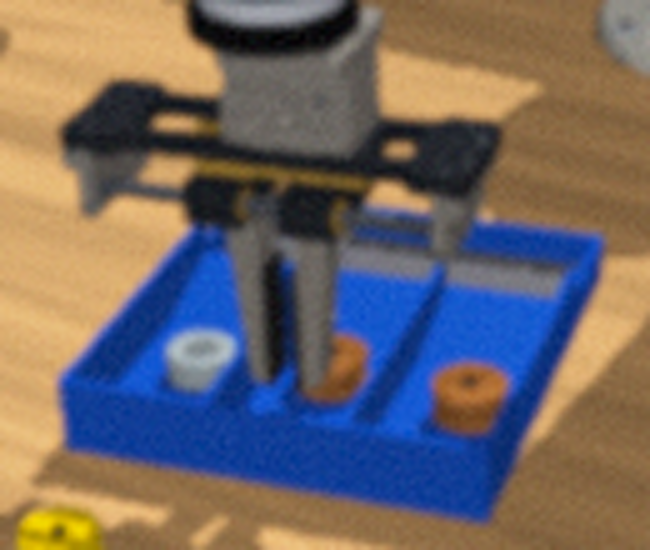

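move_arm(series=[[-0.005,0,0.0025,0,-0.78],[-0.005,0,0,0,-0.78],[-0.005,0,0,0,-0.78],[-0.005,0,0,0,-0.78],[-0.005,0,0,0,-0.78],[-0.005,0,0,0,-0.78],[-0.005,0,0,0,-0.78],[-0.005,0,0,0,-0.78]])

```text
t: 5.48
tool_pos: [0.5778, -0.0036, 0.0102]
eef_rot: [-0.0, 0.992, 0.124, 0.0]
force: [0.5, -0.2, -0.6]
finger_gap: 0.111
```

```bash
python3 go.py .065 -.001 .010; cat > pic.py <<'E'
from h import *
import sys
from plant import optics
n=sys.argv[1]
f=optics.grab_frame("scene"); a=cv2.resize(f["color"][145:225,200:310,::-1],(412,300),interpolation=cv2.INTER_CUBIC)
f=optics.grab_frame("side"); b=cv2.resize(f["color"][160:260,230:340,::-1],(330,300),interpolation=cv2.INTER_CUBIC)
cv2.imwrite(f"pics/{n}.png",np.hstack([a,b]))
E
python3 pic.py p1
```

```text
t 5.47 caddy now [103.3  -0.7] z 10.2 target [ 0.541 -0.013  0.01 ] tool shift now [-0.0383  0.0003  0.0002] turn -0.01 gap 0.111 F [ 0.5 -0.2 -0.6]
shift once aligned [-0.0383  0.0003  0.0002]
```

View pics/p1.png

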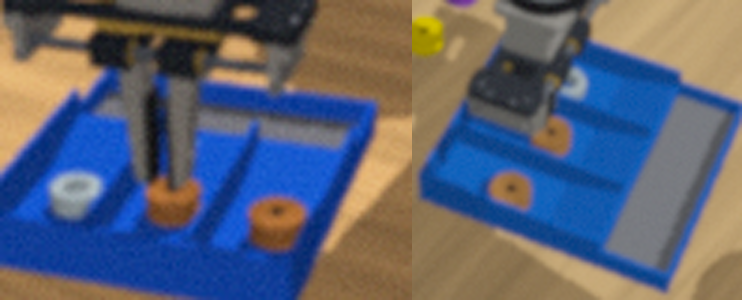

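```bash
python3 - <<'E'
from h import *
from plant import optics,manip
s=manip.read_state();M=rot(s["eef_rot"])
f=optics.grab_frame("scene"); o=(200,145)
cv2.imwrite("pics/p2.png",cv2.resize(f["color"][150:220,205:290,::-1],(728,600),interpolation=cv2.INTER_CUBIC))
for y in(-.005,.005,-.023,.023): print((proj(f,s["tool_pos"]+M@[0,y,0])-(205,150))*8.57)
p=np.load("pose.npy")
for x in (75,90): print(x,(proj(f,cad(p,(x/1e3,-.001,.024))[0])-(205,150))*8.57)
g=optics.grab_frame("wrist"); cv2.imwrite("pics/w3.png",cv2.resize(g["color"][:,:,::-1],(768,576)))
E
```

```text
[349.51469446 448.93121327]
[317.36133063 443.81992121]
[407.87378621 458.20832542]
[259.96177904 434.69534334]
75 [361.94907747 358.48581395]
90 [345.22845657 383.62201568]
```

View pics/p2.png

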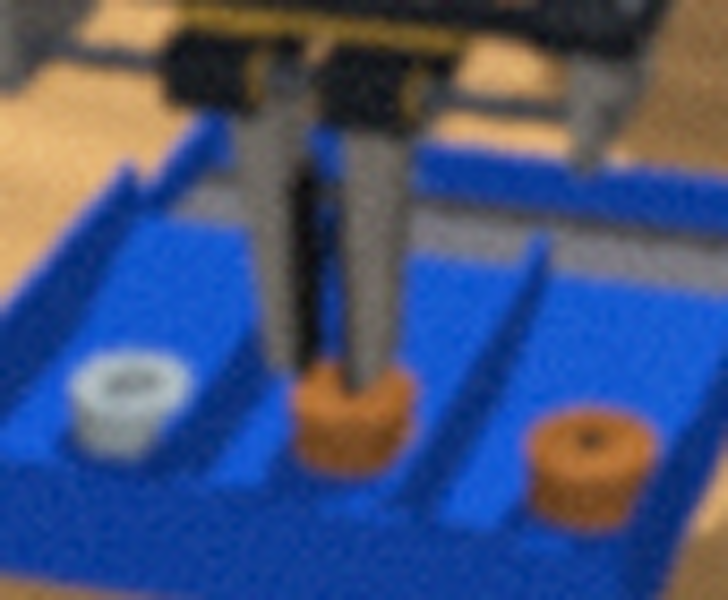

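View pics/w3.png

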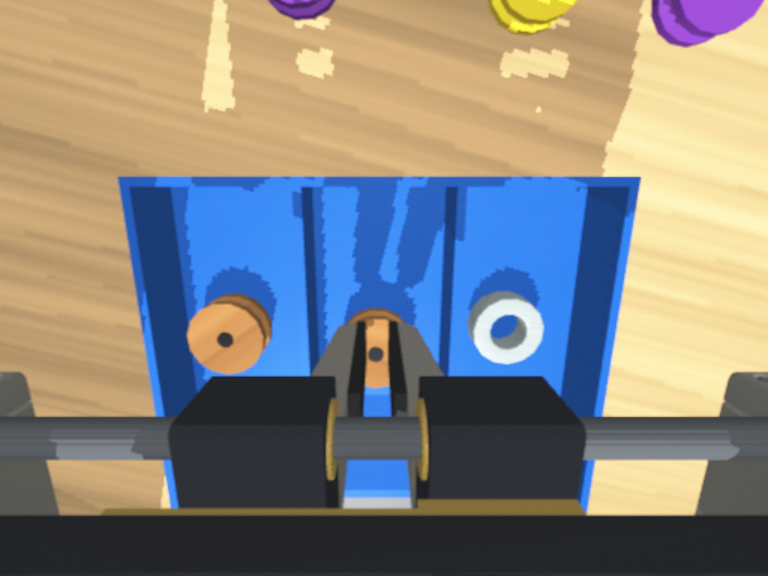

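```bash
python3 - <<'E'
from h import *
from plant import optics,manip
s=manip.read_state();M=rot(s["eef_rot"]);print(s["tool_pos"],s["joints"],s["force"])
g=optics.grab_frame("wrist");f=optics.grab_frame("scene");d=optics.grab_frame("side")
print("tcp in wrist*1.5",proj(g,s["tool_pos"])*1.5, "grasp pt",proj(g,s["tool_pos"]+M@[0,0,-.019])*1.5, "cam in tool",M.T@(g["position"]-s["tool_pos"]),M.T@rot(g["orientation"])@[0,0,-1])
print(manip.tcp_to_grasp)
for z in(0.01,.02,.03,.04,.05): 
  for q in((280,370),(355,388)):
    P=atz(f,(205+q[0]/8.57,150+q[1]/8.57),z); print(z,(inv(np.load("pose.npy"),P)*1e3).round(1),end=" ")
  print()
cv2.imwrite("pics/d3.png",cv2.resize(d["color"][160:240,240:330,::-1],(675,600),interpolation=cv2.INTER_CUBIC))
cv2.imwrite("pics/w3c.png",cv2.resize(g["color"][190:270,190:310,::-1],(780,520),interpolation=cv2.INTER_CUBIC))
print("side tcp",(proj(d,s["tool_pos"])-(240,160))*7.5)
E
```

```text
[ 0.57824853 -0.00354399  0.01027171] [-8.75027787e-03  5.01883030e-01  1.86273732e+00  5.84661734e-05
  7.76702464e-01  1.31266897e+00] [ 0.58987157 -0.40068429  0.87561538]
tcp in wrist*1.5 [377.38055694 321.30035724] grasp pt [377.44636748 334.81801108] cam in tool [ 0.07172444 -0.00043253 -0.19830838] [-2.54361693e-01 -1.24426227e-04  9.67109153e-01]
0.0187
0.01 [ 66.4 -30.9] 0.01 [69.9 -5.4] 
0.02 [ 81.8 -24.7] 0.02 [85.4  0.3] 
0.03 [ 97.3 -18.5] 0.03 [100.8   6. ] 
0.04 [112.8 -12.2] 0.04 [116.2  11.7] 
0.05 [128.3  -6. ] 0.05 [131.6  17.5] 
side tcp [232.67695097 335.04631117]
```

View pics/d3.png

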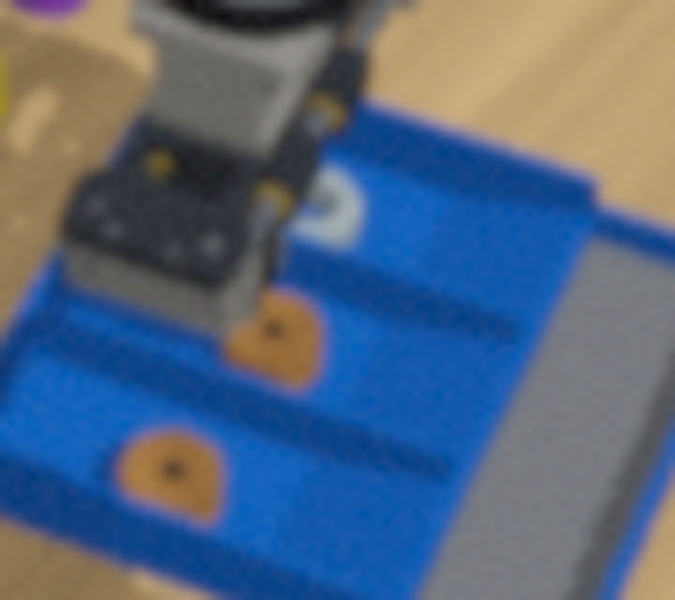

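View pics/w3c.png

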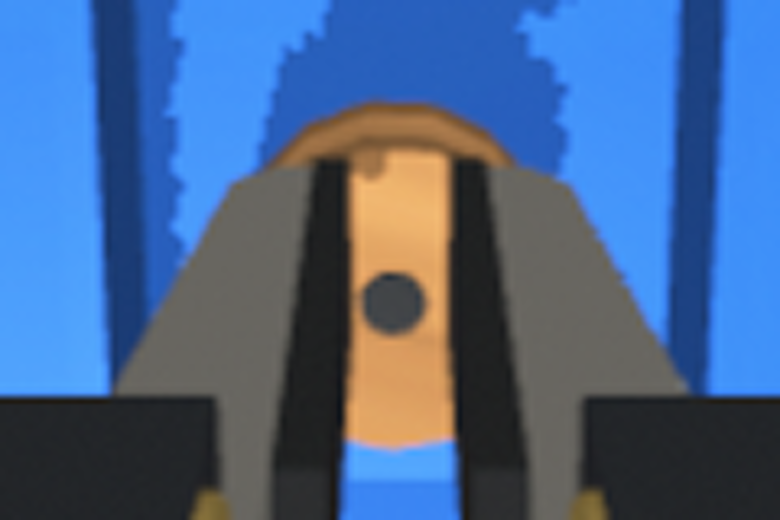

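```bash
python3 - <<'E'
from h import *
from plant import optics,manip
g=optics.grab_frame("wrist");p=np.load("pose.npy")
im=cv2.resize(g["color"][:,:,::-1],(768,576)).copy(); wire(im,g,p,1.5)
print(proj(g,cad(p,[(.174,-.107,.04),(.174,.107,.04)]))*1.5, g["position"])
cv2.imwrite("pics/w4.png",im)
E
```

```text
[[637.37408657 184.63350312]
 [114.59799459 184.24253346]] [0.64775528 0.01462834 0.20857608]
```

View pics/w4.png

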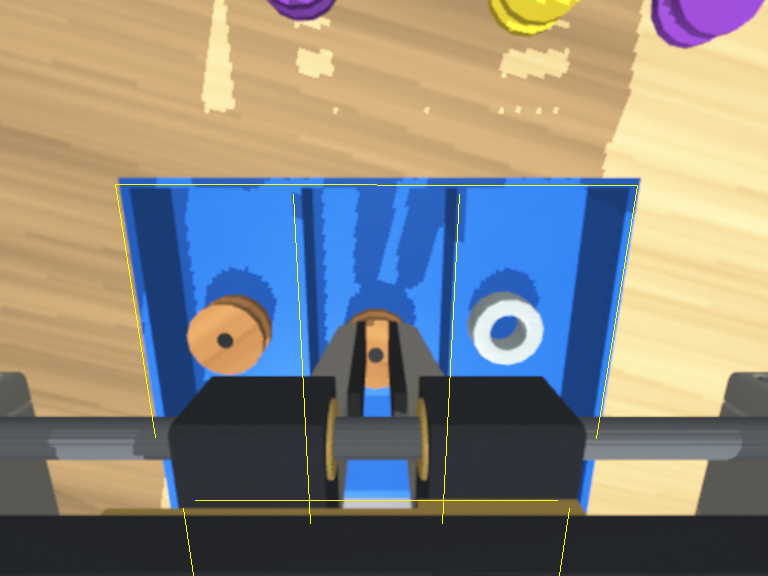

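```bash
python3 - <<'E'
from h import *
from plant import optics,manip
f=optics.grab_frame("scene");d=optics.grab_frame("side");p=np.load("pose.npy")
M=rot([-5.157e-04,.98028,.1976051,0]);t=np.array([.24198572,-.57582736,.18513917])
for dz in(0,-.019): print("start proj x1.5625",[(proj(f,t+M@[0,y,dz])*1.5625).round(1) for y in(-.046,.046,-.064,.064)])
t=np.array([.6166,.0064,.0121]); M=rot([0,.992,.124,0])
for dz in(0,-.019): print("s2 crop",[((proj(f,t+M@[0,y,dz])-(180,125))*5).round(1) for y in(-.005,.005,-.023,.023)])
a=cv2.imread("pics/scene0.png"); cv2.imwrite("pics/st.png",cv2.resize(a[20:80,110:200],(750,500),interpolation=cv2.INTER_CUBIC))
E
```

```text
start proj x1.5625 [array([272.9, 118.2]), array([235.3, 117.5]), array([280.4, 118.3]), array([228. , 117.3])]
start proj x1.5625 [array([271.8, 109.8]), array([234. , 109.1]), array([279.3, 109.9]), array([226.7, 109. ])]
s2 crop [array([301.2, 426.5]), array([281.9, 423.3]), array([336.4, 432.4]), array([247.3, 417.5])]
s2 crop [array([299.6, 393.4]), array([280. , 390.3]), array([335.1, 399.1]), array([245.2, 384.6])]
```

View pics/st.png

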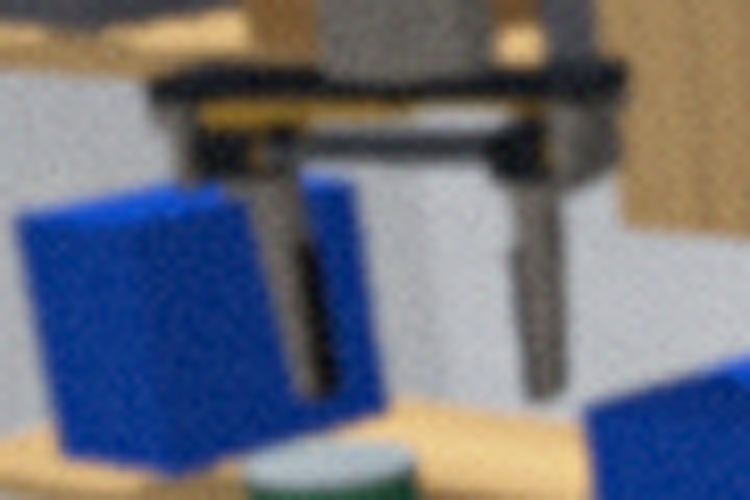

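The fingertips show about 20–25 mm above where the reported TCP says. In the scene view they hang over the spool top, and there is no contact force. So the sliding pass went over the spool without touching it. I'll go back behind the spool and find the floor by a guarded touch.

move_arm(series=[[0.01,0,-0.004,0,-0.78],[0.01,0,0,0,-0.78],[0.01,0,0,0,-0.78],[0.01,0,0,0,-0.78],[0,0,0.005,0,-0.78],[0,0,0.004,0,-0.78],[0,0,0,0,-0.78]])

```text
t: 6.85
tool_pos: [0.616, 0.0063, 0.0045]
eef_rot: [-0.0, 0.992, 0.124, -0.001]
force: [-0.3, -0.9, -0.7]
finger_gap: 0.108
```

move_arm(series=[[0,0,0.002,0,-0.78],[0,0,0.002,0,-0.78],[0,0,0,0,-0.78]])

```text
t: 7.22
tool_pos: [0.6168, 0.0063, 0.0011]
eef_rot: [-0.0, 0.992, 0.124, -0.0]
force: [-0.3, -0.9, -0.3]
finger_gap: 0.111
```

```bash
python3 go.py .143 -.001 .010;python3 - <<'E'
from h import *
from plant import optics
f=optics.grab_frame("scene"); cv2.imwrite("pics/s3.png",cv2.resize(f["color"][150:220,205:290,::-1],(728,600),interpolation=cv2.INTER_CUBIC))
E
```

```text
t 7.22 caddy now [143.5  -0.7] z 1.1 target [0.616 0.006 0.01 ] tool shift now [-0.0005  0.0003 -0.0089] turn -0.01 gap 0.111 F [-0.3 -0.9 -0.3]
shift once aligned [-0.0005  0.0003 -0.0089]
```

View pics/s3.png

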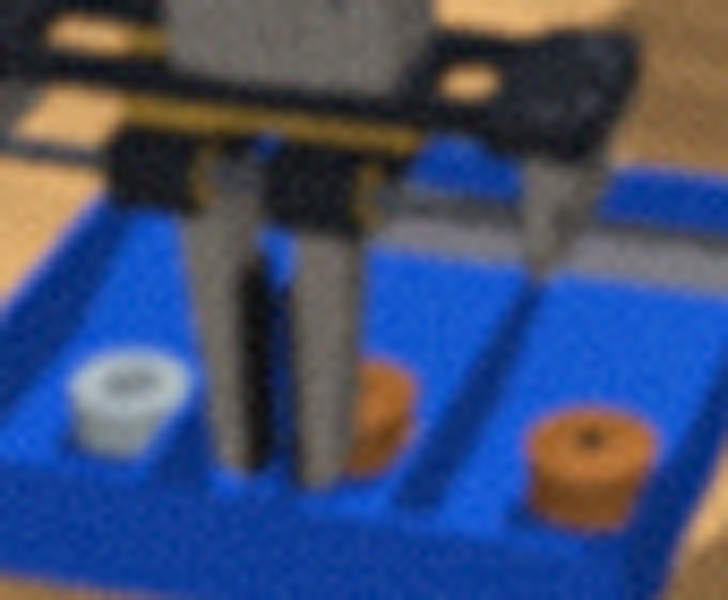

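Reported z is 1 mm, below the 6 mm floor, with no force. This confirms the offset, so I continue down.

move_arm(series=[[0,0,0.003,0,-0.78],[0,0,0.003,0,-0.78],[0,0,0,0,-0.78]])

```text
t: 7.65
tool_pos: [0.6166, 0.0064, -0.0052]
eef_rot: [-0.0, 0.992, 0.124, -0.0]
force: [0.3, -0.4, 0.1]
finger_gap: 0.107
```

move_arm(series=[[0,0,0.002,0,-0.78],[0,0,0.002,0,-0.78],[0,0,0,0,-0.78]])

```text
t: 8.02
tool_pos: [0.6168, 0.0064, -0.009]
eef_rot: [-0.0, 0.992, 0.124, -0.0]
force: [-0.4, 0.5, 0.3]
finger_gap: 0.106
```

move_arm(series=[[0,0,0.0015,0,-0.78],[0,0,0.0015,0,-0.78],[0,0,0,0,-0.78]])

```text
t: 8.4
tool_pos: [0.6168, 0.0064, -0.012]
eef_rot: [-0.0, 0.992, 0.124, -0.0]
force: [-0.2, 0.7, -0.1]
finger_gap: 0.109
```

move_arm(series=[[0,0,0.0015,0,-0.78],[0,0,0,0,-0.78]])

```text
t: 8.65
tool_pos: [0.6168, 0.0064, -0.0134]
eef_rot: [-0.0, 0.992, 0.124, -0.0]
force: [0.3, 0.4, 0.2]
finger_gap: 0.107
```

```bash
python3 go.py .143 -.001 .010;python3 - <<'E'
from h import *
from plant import optics
f=optics.grab_frame("scene"); cv2.imwrite("pics/s4.png",cv2.resize(f["color"][150:220,205:290,::-1],(728,600),interpolation=cv2.INTER_CUBIC))
E
```

```text
t 8.65 caddy now [143.6  -0.7] z -13.4 target [0.616 0.006 0.01 ] tool shift now [-0.0006  0.0003 -0.0234] turn -0.01 gap 0.107 F [0.3 0.4 0.2]
shift once aligned [-0.0006  0.0003 -0.0234]
```

View pics/s4.png

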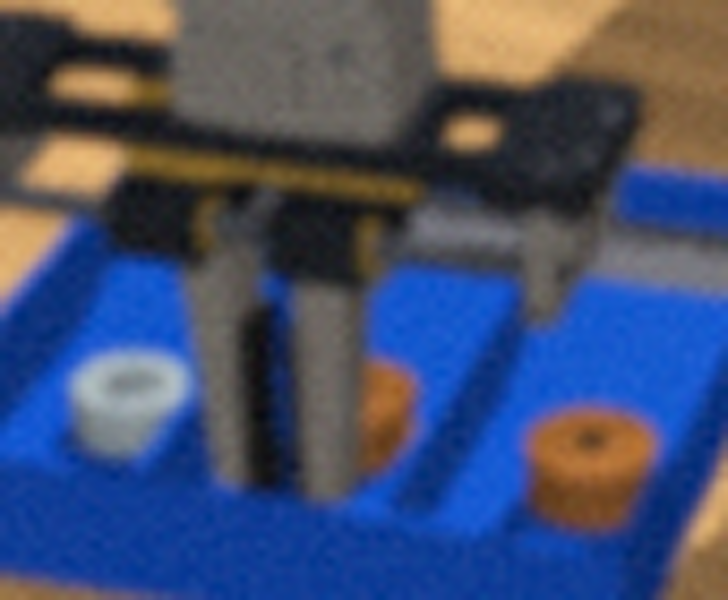

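move_arm(series=[[0,0,0.0015,0,-0.78],[0,0,0.0015,0,-0.78],[0,0,0,0,-0.78]])

```text
t: 9.07
tool_pos: [0.6168, 0.0064, -0.0165]
eef_rot: [-0.0, 0.992, 0.124, -0.0]
force: [0.2, -0.1, -0.6]
finger_gap: 0.109
```

move_arm(series=[[0,0,0.0015,0,-0.78],[0,0,0,0,-0.78]])

```text
t: 9.32
tool_pos: [0.6168, 0.0063, -0.0179]
eef_rot: [-0.0, 0.992, 0.124, -0.0]
force: [-0.1, 0.2, -0.5]
finger_gap: 0.106
```

```bash
python3 - <<'E'
from h import *
from plant import optics,manip
d=optics.grab_frame("side");g=optics.grab_frame("wrist")
cv2.imwrite("pics/d5.png",np.hstack([cv2.resize(d["color"][150:250,230:330,::-1],(380,380),interpolation=cv2.INTER_CUBIC),cv2.resize(g["color"][170:270,200:300,::-1],(380,380),interpolation=cv2.INTER_CUBIC)]))
p=np.load("pose.npy")
im=cv2.resize(g["color"][:,:,::-1],(768,576)).copy(); wire(im,g,p,1.5); cv2.imwrite("pics/w5.png",im)
E
```

```text
(no output)
```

View pics/d5.png

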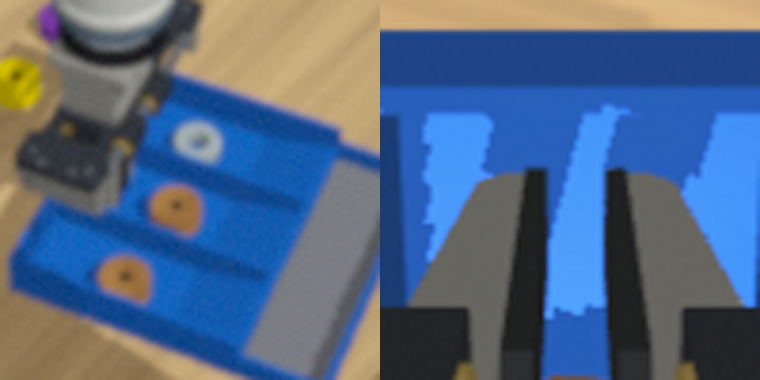

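View pics/w5.png

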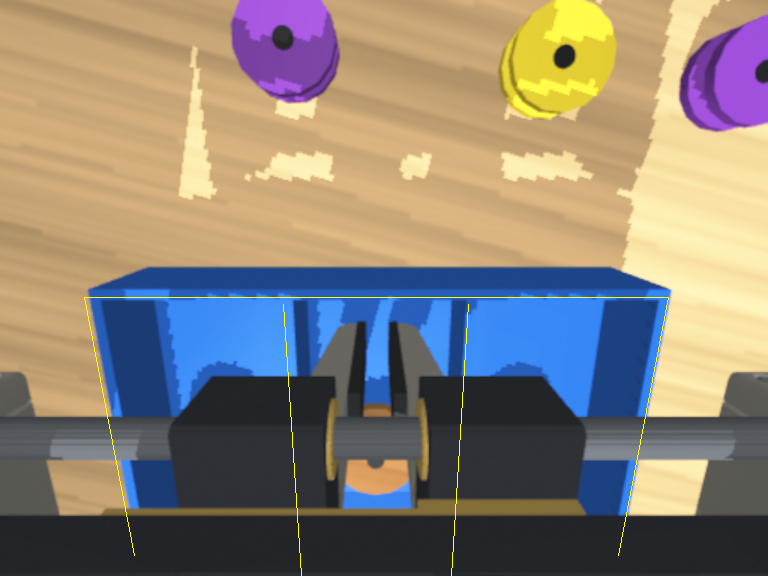

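move_arm(series=[[0,0,0.002,0,-0.78],[0,0,0.002,0,-0.78],[0,0,0,0,-0.78]])

```text
t: 9.8
tool_pos: [0.6167, 0.0064, -0.0221]
eef_rot: [-0.0, 0.992, 0.124, -0.0]
force: [-0.1, -0.7, -1.3]
finger_gap: 0.108
```

move_arm(series=[[0,0,0.0015,0,-0.78],[0,0,0.0015,0,-0.78],[0,0,0,0,-0.78]])

```text
t: 10.18
tool_pos: [0.617, 0.0063, -0.0226]
eef_rot: [-0.0, 0.992, 0.124, 0.0]
force: [-8.1, 1.0, 25.3]
finger_gap: 0.112
```

Floor contact came at reported z ≈ −22 mm, so the true tip is reported + 28 mm. I'll back off to tip z ≈ 10 mm and push.

move_arm(series=[[0,0,-0.0065,0,-0.78],[-0.005,0,0,0,-0.78],[-0.006,0,0,0,-0.78],[-0.006,0,0,0,-0.78],[-0.006,0,0,0,-0.78],[-0.006,0,0,0,-0.78],[-0.006,0,0,0,-0.78],[0,0,0,0,-0.78]])

```text
t: 11.18
tool_pos: [0.5825, -0.0024, -0.0183]
eef_rot: [-0.0, 0.992, 0.124, -0.0]
force: [-0.2, -0.2, 1.1]
finger_gap: 0.113
```

```bash
python3 go.py .065 -.001 -.018; python3 pic.py p5
```

```text
t 11.18 caddy now [108.1  -0.7] z -18.3 target [ 0.541 -0.013 -0.018] tool shift now [-0.0431  0.0004 -0.0003] turn -0.02 gap 0.113 F [-0.2 -0.2  1.1]
shift once aligned [-0.0431  0.0003 -0.0003]
```

View pics/p5.png

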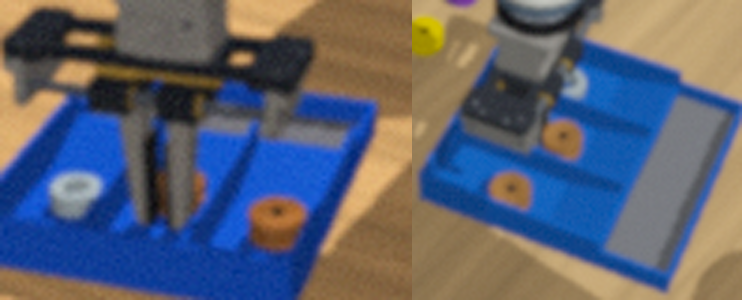

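The spool is moving with the fingers. Continuing the push to the ramp foot.

move_arm(series=[[-0.006,0,0,0,-0.78],[-0.006,0,0,0,-0.78],[-0.006,0,0,0,-0.78],[-0.006,0,0,0,-0.78],[-0.006,0,0,0,-0.78],[-0.006,0,0,0,-0.78],[-0.006,0,-0.001,0,-0.78]])

```text
t: 12.15
tool_pos: [0.5419, -0.0128, -0.0173]
eef_rot: [-0.0, 0.992, 0.124, -0.0]
force: [1.3, 0.3, 0.1]
finger_gap: 0.114
```

```bash
python3 go.py .029 -.001 -.008; python3 pic.py p6
```

```text
t 12.15 caddy now [66.2 -0.7] z -17.3 target [ 0.506 -0.022 -0.008] tool shift now [-0.0372  0.0003 -0.0093] turn -0.01 gap 0.114 F [1.3 0.3 0.1]
shift once aligned [-0.0372  0.0003 -0.0093]
```

View pics/p6.png

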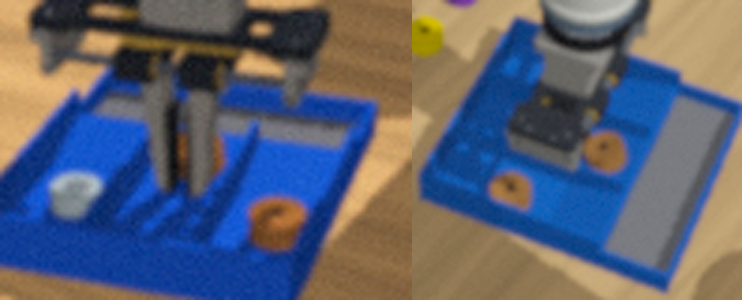

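move_arm(series=[[-0.005,0,-0.0015,0,-0.78],[-0.005,0,-0.0014,0,-0.78],[-0.005,0,-0.0014,0,-0.78],[-0.005,0,-0.0014,0,-0.78],[-0.005,0,-0.0014,0,-0.78],[-0.005,0,-0.0014,0,-0.78],[-0.005,0,-0.0014,0,-0.78]])

```text
t: 13.12
tool_pos: [0.5083, -0.0214, -0.0072]
eef_rot: [0.0, 0.992, 0.124, 0.0]
force: [0.7, -0.6, -0.5]
finger_gap: 0.113
```

```bash
python3 go.py .013 -.001 -.004; python3 pic.py p7
```

```text
t 13.12 caddy now [31.5 -0.7] z -7.2 target [ 0.49  -0.026 -0.004] tool shift now [-0.0185  0.0003 -0.0032] turn -0.01 gap 0.113 F [ 0.7 -0.6 -0.5]
shift once aligned [-0.0185  0.0003 -0.0032]
```

View pics/p7.png

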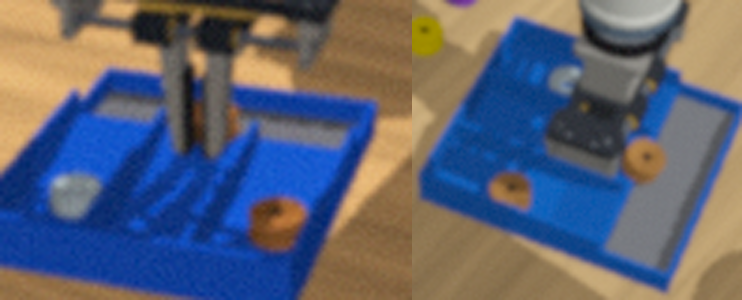

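move_arm(series=[[-0.004,0,-0.0015,0,-0.78],[-0.004,0,-0.0015,0,-0.78],[-0.004,0,-0.0005,0,-0.78],[-0.004,0,0,0,-0.78],[-0.003,0,0,0,-0.78],[0,0,0,0,-0.78]])

```text
t: 13.98
tool_pos: [0.4896, -0.026, -0.004]
eef_rot: [-0.0, 0.992, 0.124, -0.0]
force: [0.0, -0.6, 0.4]
finger_gap: 0.108
```

```bash
python3 go.py .003 -.001 -.004; python3 pic.py p8
```

```text
t 13.97 caddy now [12.3 -0.6] z -4.0 target [ 0.481 -0.029 -0.004] tool shift now [-0.0093  0.0004  0.0001] turn -0.01 gap 0.108 F [ 0.  -0.6  0.4]
shift once aligned [-0.0093  0.0004  0.    ]
```

View pics/p8.png

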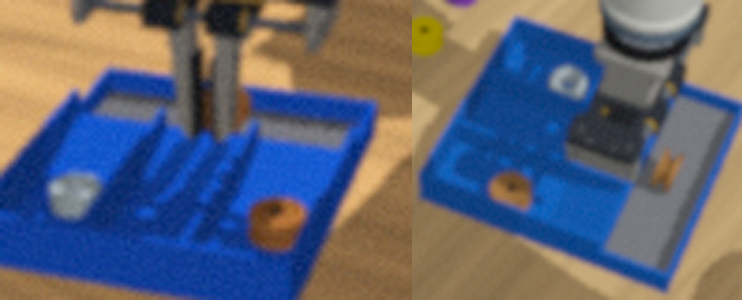

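```bash
python3 - <<'E'
from h import *
from plant import optics,manip
d=optics.grab_frame("side");g=optics.grab_frame("wrist")
cv2.imwrite("pics/d9.png",np.hstack([cv2.resize(d["color"][190:240,290:340,::-1],(400,400),interpolation=cv2.INTER_CUBIC),cv2.resize(g["color"][190:370,200:300,::-1],(222,400),interpolation=cv2.INTER_CUBIC)]))
E
```

```text
(no output)
```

View pics/d9.png

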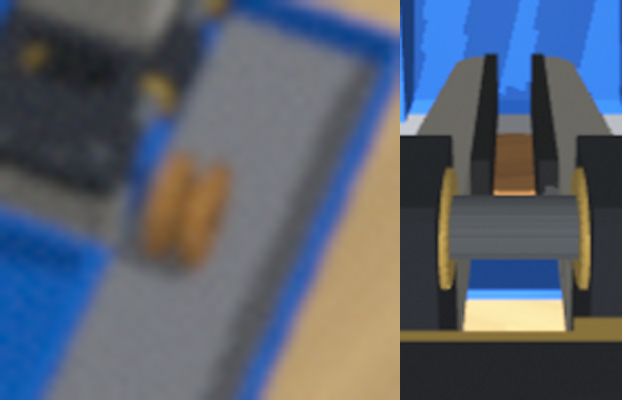

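The spool has dropped into the trough but flipped onto its rim: side view shows two flange edges side by side at about (315,217) in the frame. I'll tip it onto its flange by pushing high up.

move_arm(series=[[0.004,0,0,0,-0.78],[0,0,-0.008,0,-0.78],[0,0,-0.008,0,-0.78],[-0.004,0,0,0,-0.78],[-0.004,0,0,0,-0.78],[-0.004,0,0,0,-0.78],[0,0,0,0,-0.78]])

```text
t: 15.05
tool_pos: [0.4816, -0.028, 0.0119]
eef_rot: [-0.0, 0.992, 0.124, -0.0]
force: [0.2, 0.1, -0.0]
finger_gap: 0.108
```

```bash
cat > pic2.py <<'E'
from h import *
import sys
from plant import optics
n=sys.argv[1]
f=optics.grab_frame("scene"); a=cv2.resize(f["color"][145:200,215:305,::-1],(490,300),interpolation=cv2.INTER_CUBIC)
f=optics.grab_frame("side"); b=cv2.resize(f["color"][190:250,280:340,::-1],(300,300),interpolation=cv2.INTER_CUBIC)
cv2.imwrite(f"pics/{n}.png",np.hstack([a,b]))
E
python3 go.py .003 -.001 .012; python3 pic2.py q1
```

```text
t 15.05 caddy now [ 4.  -0.6] z 11.9 target [ 0.481 -0.029  0.012] tool shift now [-0.001   0.0004 -0.0001] turn -0.02 gap 0.108 F [ 0.2  0.1 -0. ]
shift once aligned [-0.001   0.0004 -0.0001]
```

View pics/q1.png

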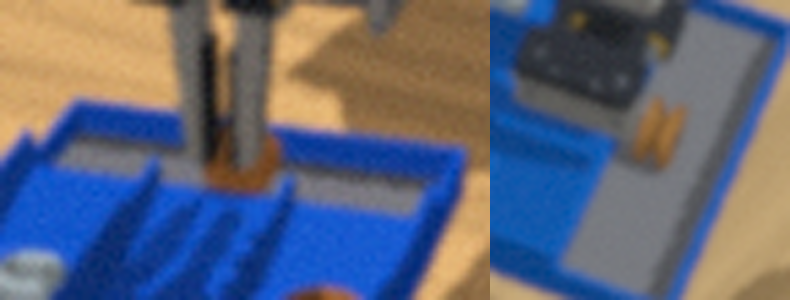

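Still on its rim and partly leaning, with the fingers near its top. I keep pushing.

move_arm(series=[[-0.004,0,0,0,-0.78],[-0.004,0,0,0,-0.78],[-0.004,0,0,0,-0.78],[0,0,0,0,-0.78]])

```text
t: 15.65
tool_pos: [0.4701, -0.031, 0.0121]
eef_rot: [-0.0, 0.992, 0.124, -0.0]
force: [-0.0, 0.6, -1.0]
finger_gap: 0.11
```

```bash
python3 go.py -.02 -.001 .012; python3 pic2.py q2
```

```text
t 15.65 caddy now [-7.8 -0.6] z 12.1 target [ 0.458 -0.034  0.012] tool shift now [-0.0122  0.0004  0.0001] turn -0.02 gap 0.11 F [-0.   0.6 -1. ]
shift once aligned [-0.0122  0.0004  0.0001]
```

View pics/q2.png

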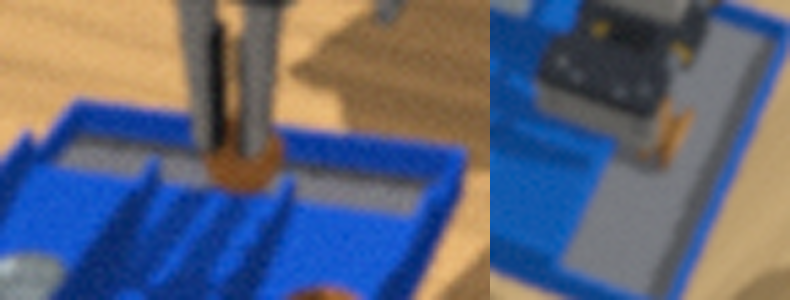

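move_arm(series=[[-0.005,0,0,0,-0.78],[-0.005,0,0,0,-0.78],[-0.005,0,0,0,-0.78],[0,0,0,0,-0.78]])

```text
t: 16.25
tool_pos: [0.4555, -0.0347, 0.0121]
eef_rot: [-0.0, 0.992, 0.124, -0.0]
force: [0.9, -0.2, -0.1]
finger_gap: 0.115
```

```bash
python3 go.py -.02 -.001 .012; python3 pic2.py q3
```

```text
t 16.25 caddy now [-22.9  -0.6] z 12.1 target [ 0.458 -0.034  0.012] tool shift now [0.0029 0.0004 0.0001] turn -0.02 gap 0.115 F [ 0.9 -0.2 -0.1]
shift once aligned [0.0029 0.0004 0.0001]
```

View pics/q3.png

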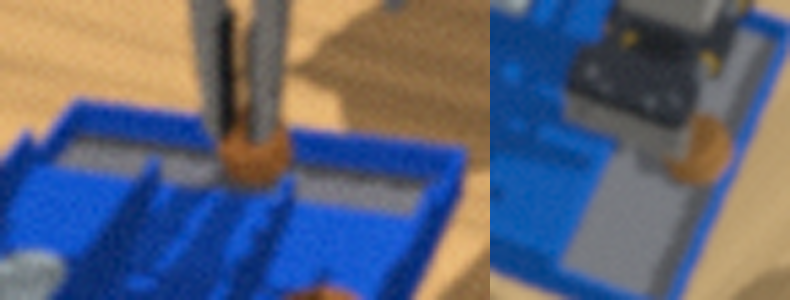

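move_arm(series=[[0.01,0,-0.01,0,-0.78],[0.02,0,-0.04,0,-0.78],[0.04,0,-0.04,0,-0.78],[0.04,0,-0.02,0,-0.78],[0,0,0,0,-0.78]])

```text
t: 16.98
tool_pos: [0.5673, -0.0067, 0.1249]
eef_rot: [0.0, 0.992, 0.125, 0.003]
force: [0.1, -0.5, -0.7]
finger_gap: 0.11
```

```bash
python3 go.py .14 .074 .05; python3 pic2.py q4
```

```text
t 16.98 caddy now [92.4 -1.1] z 124.9 target [0.595 0.078 0.05 ] tool shift now [ 0.0472 -0.0752  0.0751] turn 0.05 gap 0.11 F [ 0.1 -0.5 -0.7]
shift once aligned [ 0.0476 -0.0751  0.0749]
```

View pics/q4.png

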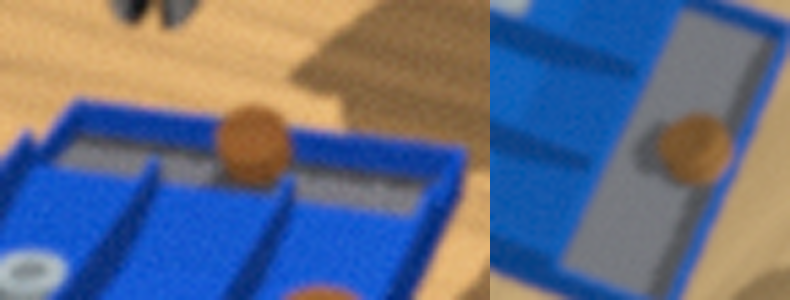

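```bash
python3 - <<'E'
from h import *
from plant import optics
g=optics.grab_frame("wrist");cv2.imwrite("pics/w6.png",cv2.resize(g["color"][:,:,::-1],(768,576)))
d=optics.grab_frame("side");cv2.imwrite("pics/d6.png",cv2.resize(d["color"][195:240,295:340,::-1],(540,540),interpolation=cv2.INTER_CUBIC))
p=np.load("pose.npy")
for q in((655,140),(733,150),(690,185),(700,115),(695,150)):
    u=(280+(q[0]-490)/5,190+q[1]/5)
    print(q,[(inv(p,atz(d,u,z))*1e3).round(0).tolist() for z in(.008,.02,.03,.04)])
E
```

```text
(655, 140) [[-21.0, -8.0], [-23.0, 0.0], [-24.0, 7.0], [-26.0, 15.0]]
(733, 150) [[-62.0, -20.0], [-64.0, -11.0], [-65.0, -4.0], [-66.0, 3.0]]
(690, 185) [[-49.0, 12.0], [-50.0, 20.0], [-52.0, 27.0], [-53.0, 34.0]]
(700, 115) [[-38.0, -35.0], [-39.0, -26.0], [-41.0, -19.0], [-42.0, -12.0]]
(695, 150) [[-43.0, -11.0], [-45.0, -3.0], [-46.0, 5.0], [-48.0, 12.0]]
```

View pics/w6.png

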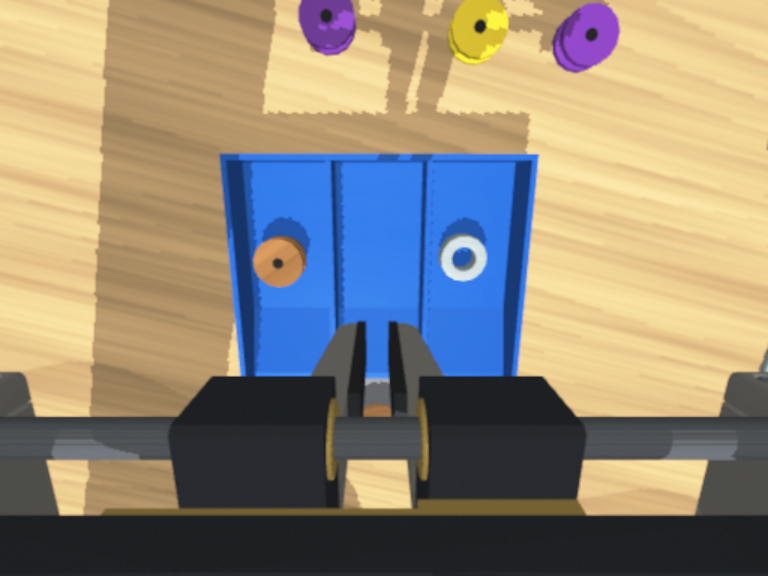

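View pics/d6.png

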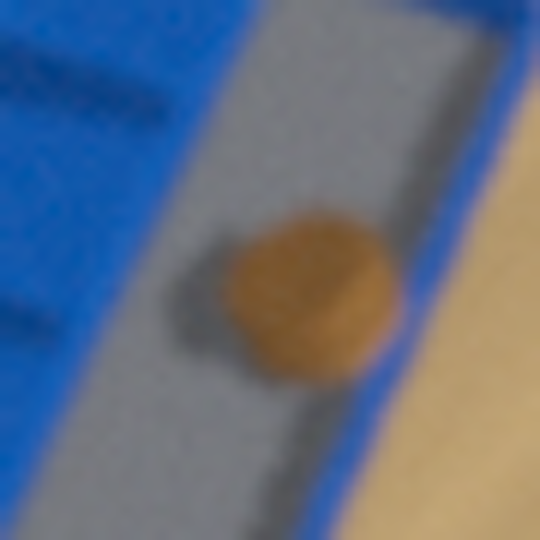

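The spool is now resting at about 28° tilt, its front edge hung up on the front wall top (side view: disc about caddy x −24…−65, y ≈ −2). I'll nudge it back (+x) from outside the front wall, low on its edge, so it drops flat.

move_arm(series=[[-0.055,0,0,0,-0.78],[-0.055,0,0,0,-0.78],[-0.055,0,0,0,-0.78],[-0.02,0,0.02,0,-0.78],[0,0,0.04,0,-0.78],[0,0,0.04,0,-0.78],[0,0,0,0,-0.78]])

```text
t: 18.05
tool_pos: [0.3797, -0.0528, 0.0201]
eef_rot: [-0.001, 0.992, 0.124, -0.003]
force: [-0.9, -0.5, 0.7]
finger_gap: 0.109
```

```bash
python3 go.py -.08 -.002 .0005
```

```text
t 18.05 caddy now [-100.9    0.6] z 20.1 target [ 0.401 -0.05   0.   ] tool shift now [0.021  0.0026 0.0195] turn -0.03 gap 0.109 F [-0.9 -0.5  0.7]
shift once aligned [0.0209 0.0026 0.0196]
```

move_arm(series=[[0.004,0.002,0.0195,0,-0.78],[0.01,0,0,0,-0.78],[0.006,0,0,0,-0.78],[0.003,0,0,0,-0.78],[0.003,0,0,0,-0.78],[0.003,0,0,0,-0.78],[0,0,0,0,-0.78]])

```text
t: 18.92
tool_pos: [0.4122, -0.0479, 0.0027]
eef_rot: [0.0, 0.992, 0.124, 0.0]
force: [0.1, 0.7, -0.4]
finger_gap: 0.113
```

```bash
python3 go.py -.07 -.002 .0005; python3 pic2.py q5
```

```text
t 18.93 caddy now [-68.2  -2.7] z 2.7 target [ 0.41  -0.048  0.   ] tool shift now [-0.0018 -0.0007  0.0022] turn -0.01 gap 0.113 F [ 0.1  0.7 -0.4]
shift once aligned [-0.0018 -0.0007  0.0022]
```

View pics/q5.png

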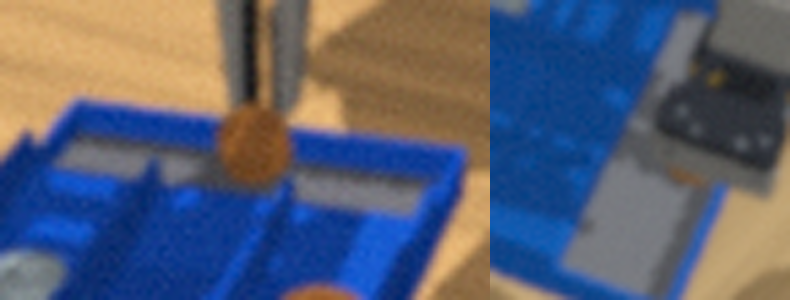

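move_arm(series=[[0.003,0,0.001,0,-0.78],[0.003,0,0,0,-0.78],[0.003,0,0,0,-0.78],[0,0,0,0,-0.78]])

```text
t: 19.52
tool_pos: [0.421, -0.0457, 0.0016]
eef_rot: [0.0, 0.992, 0.124, 0.0]
force: [0.1, -0.6, -0.2]
finger_gap: 0.111
```

```bash
python3 go.py -.07 -.002 .0005; python3 pic2.py q6
```

```text
t 19.52 caddy now [-59.   -2.7] z 1.6 target [ 0.41  -0.048  0.   ] tool shift now [-0.011  -0.0007  0.0011] turn -0.0 gap 0.111 F [ 0.1 -0.6 -0.2]
shift once aligned [-0.011  -0.0007  0.0011]
```

View pics/q6.png

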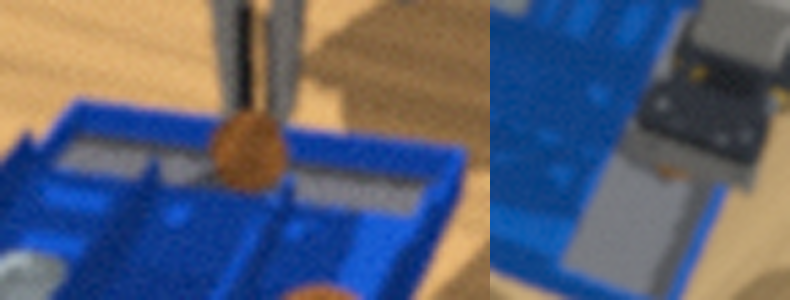

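move_arm(series=[[-0.02,0,-0.01,0,-0.78],[-0.02,0,-0.04,0,-0.78],[-0.04,0,-0.04,0,-0.78],[-0.02,0,0,0,-0.78],[0,0,0,0,-0.78]])

```text
t: 20.25
tool_pos: [0.3228, -0.0705, 0.0913]
eef_rot: [0.0, 0.992, 0.124, 0.0]
force: [-0.3, -0.4, -0.2]
finger_gap: 0.11
```

```bash
python3 go.py -.07 -.002 .0005; python3 - <<'E'
from h import *
from plant import optics
f=optics.grab_frame("scene");d=optics.grab_frame("side");w=optics.grab_frame("wrist")
a=cv2.resize(f["color"][155:190,240:280,::-1],(400,350),interpolation=cv2.INTER_CUBIC)
b=cv2.resize(d["color"][200:235,295:335,::-1],(400,350),interpolation=cv2.INTER_CUBIC)
cv2.imwrite("pics/q7.png",np.hstack([a,b])); cv2.imwrite("pics/w7.png",cv2.resize(w["color"][:,:,::-1],(768,576)))
E
```

```text
t 20.25 caddy now [-160.4   -2.5] z 91.3 target [ 0.41  -0.048  0.   ] tool shift now [ 0.0903 -0.0006  0.0908] turn -0.07 gap 0.11 F [-0.3 -0.4 -0.2]
shift once aligned [ 0.0904 -0.0005  0.0908]
```

View pics/q7.png

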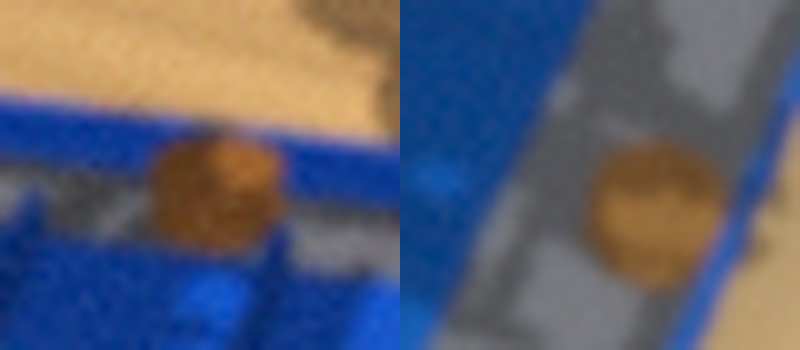

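View pics/w7.png

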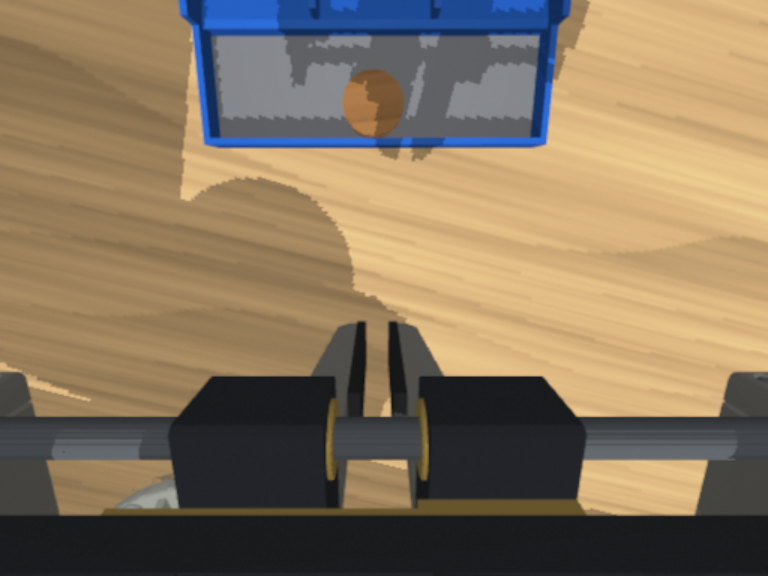

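```bash
python3 - <<'E'
from h import *
from plant import optics
w=optics.grab_frame("wrist");p=np.load("pose.npy")
for z in(.026,.036): print(z,[(inv(p,atz(w,np.array(q)/1.5,z))*1e3).round(1).tolist() for q in((343,104),(404,104),(373,70),(373,137))])
print("front rim",inv(p,atz(w,np.array((373,146))/1.5,.026))*1e3)
c=w["color"][35:100,210:290,::-1]; cv2.imwrite("pics/w8.png",cv2.resize(c,(640,520),interpolation=cv2.INTER_CUBIC))
cv2.imwrite("pics/dz.png",cv2.resize(optics.grab_frame("side")["color"][195:245,285:335,::-1],(550,550),interpolation=cv2.INTER_CUBIC))
E
```

```text
0.026 [[-42.1, 18.3], [-42.1, -18.9], [-23.3, -0.0], [-61.0, 0.0]]
0.036 [[-43.8, 17.5], [-43.8, -18.3], [-25.8, -0.1], [-62.0, -0.1]]
front rim [-6.63232231e+01  2.87149057e-02]
```

View pics/w8.png

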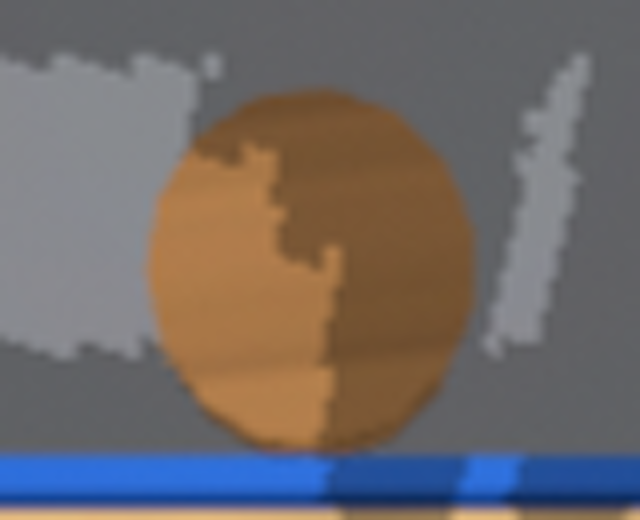

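View pics/dz.png

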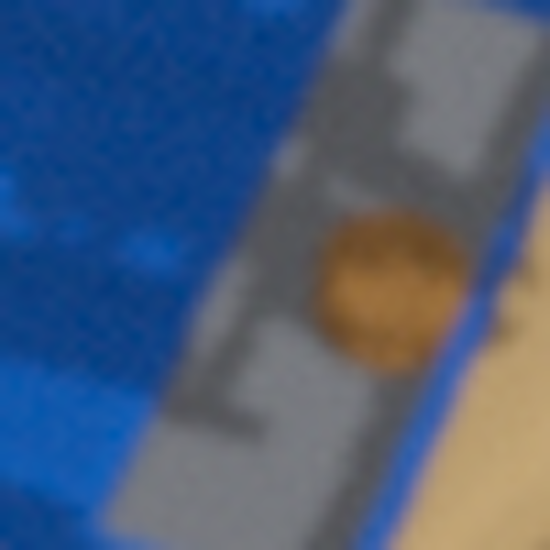

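Check of spool 1: at z 26 mm its upper face measures 37.2 × 37.7 mm, centred at caddy (−42, 0). It is round and correctly sized, so it lies flat on the trough floor. Now spool 2 in the left bay.

move_arm(series=[[0.05,-0.013,0,0,-0.78],[0.05,-0.013,0,0,-0.78],[0.05,-0.013,0,0,-0.78],[0.05,-0.013,0,0,-0.78],[0.05,-0.013,0,0,-0.78],[0.05,-0.01,0,0,-0.78],[0,0,0,0,-0.78]])

```text
t: 21.38
tool_pos: [0.599, 0.0784, 0.0902]
eef_rot: [-0.0, 0.992, 0.125, 0.0]
force: [-0.9, -0.8, -0.1]
finger_gap: 0.111
```

```bash
python3 go.py .143 .0735 -.018; python3 - <<'E'
from h import *
from plant import optics
w=optics.grab_frame("wrist");cv2.imwrite("pics/w9.png",cv2.resize(w["color"][:,:,::-1],(768,576)))
E
```

```text
t 21.38 caddy now [144.1  73.5] z 90.2 target [ 0.598  0.078 -0.018] tool shift now [-0.0012  0.      0.1082] turn 0.1 gap 0.111 F [-0.9 -0.8 -0.1]
shift once aligned [-0.0011 -0.      0.1082]
```

View pics/w9.png

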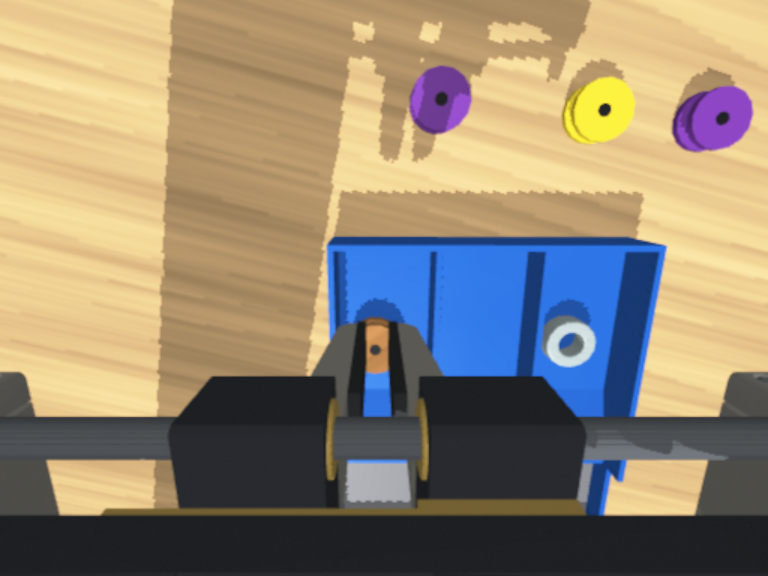

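move_arm(series=[[0,0.001,0.03,0,-0.78],[0,0,0.03,0,-0.78],[0,0,0.02,0,-0.78],[0,0,0.015,0,-0.78],[0,0,0.008,0,-0.78],[0,0,0.005,0,-0.78],[0,0,0,0,-0.78]])

```text
t: 22.3
tool_pos: [0.5964, 0.0754, -0.0163]
eef_rot: [-0.0, 0.992, 0.124, 0.0]
force: [-0.8, -0.2, -0.6]
finger_gap: 0.107
```

```bash
python3 go.py .066 .0725 -.018; python3 pic.py r1
```

```text
t 22.3 caddy now [140.8  71.3] z -16.3 target [ 0.524  0.058 -0.018] tool shift now [-0.0748 -0.0012  0.0017] turn -0.01 gap 0.107 F [-0.8 -0.2 -0.6]
shift once aligned [-0.0748 -0.0012  0.0017]
```

View pics/r1.png

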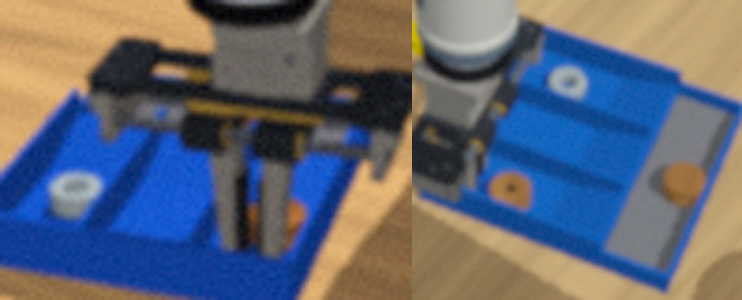

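move_arm(series=[[-0.006,-0.001,0.0015,0,-0.78],[-0.006,0,0,0,-0.78],[-0.006,0,0,0,-0.78],[-0.006,0,0,0,-0.78],[-0.006,0,0,0,-0.78],[-0.006,0,0,0,-0.78],[-0.006,0,0,0,-0.78],[-0.006,0,0,0,-0.78]])

```text
t: 23.4
tool_pos: [0.5492, 0.0644, -0.0179]
eef_rot: [-0.0, 0.992, 0.124, 0.0]
force: [0.6, 0.9, 0.1]
finger_gap: 0.113
```

move_arm(series=[[-0.006,0,0,0,-0.78],[-0.006,0,0,0,-0.78],[-0.006,0,0,0,-0.78],[-0.006,0,0,0,-0.78],[-0.004,0,-0.0008,0,-0.78]])

```text
t: 24.02
tool_pos: [0.5223, 0.0576, -0.017]
eef_rot: [-0.0, 0.992, 0.124, 0.0]
force: [1.8, 0.3, -0.1]
finger_gap: 0.108
```

```bash
python3 go.py .029 .0725 -.0065; python3 pic.py r2
```

```text
t 24.02 caddy now [64.6 72.3] z -17.0 target [ 0.488  0.049 -0.006] tool shift now [-0.0356 -0.0002 -0.0105] turn -0.01 gap 0.108 F [ 1.8  0.3 -0.1]
shift once aligned [-0.0356 -0.0002 -0.0105]
```

View pics/r2.png

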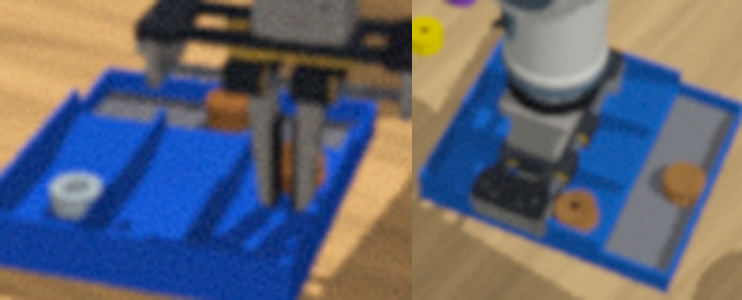

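move_arm(series=[[-0.005,0,-0.0015,0,-0.78],[-0.005,0,-0.0014,0,-0.78],[-0.005,0,-0.0014,0,-0.78],[-0.005,0,-0.0014,0,-0.78],[-0.005,0,-0.0014,0,-0.78],[-0.005,0,-0.0014,0,-0.78],[-0.004,0,-0.001,0,-0.78],[-0.002,0,-0.0005,0,-0.78]])

```text
t: 25.12
tool_pos: [0.487, 0.0486, -0.0071]
eef_rot: [0.0, 0.992, 0.124, -0.0]
force: [-0.3, 0.8, 0.3]
finger_gap: 0.109
```

```bash
python3 go.py .012 .0725 -.004; python3 pic2.py r3
```

```text
t 25.12 caddy now [28.2 72.4] z -7.1 target [ 0.471  0.045 -0.004] tool shift now [-0.0162 -0.0001 -0.0031] turn -0.01 gap 0.109 F [-0.3  0.8  0.3]
shift once aligned [-0.0162 -0.0001 -0.0031]
```

View pics/r3.png

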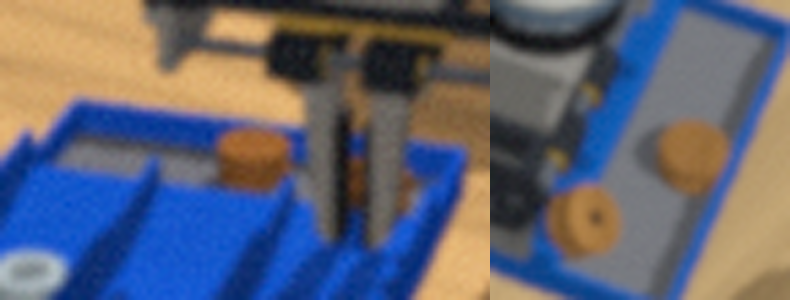

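move_arm(series=[[-0.002,0,-0.0006,0,-0.78],[-0.002,0,-0.0006,0,-0.78],[-0.002,0,-0.0006,0,-0.78],[0,0,0,0,-0.78]])

```text
t: 25.72
tool_pos: [0.4816, 0.0472, -0.0052]
eef_rot: [-0.0, 0.992, 0.124, 0.0]
force: [0.1, 0.1, -0.5]
finger_gap: 0.11
```

```bash
python3 go.py .012 .0725 -.004; python3 pic2.py r4
```

```text
t 25.73 caddy now [22.6 72.3] z -5.2 target [ 0.471  0.045 -0.004] tool shift now [-0.0106 -0.0002 -0.0013] turn -0.01 gap 0.11 F [ 0.1  0.1 -0.5]
shift once aligned [-0.0106 -0.0002 -0.0012]
```

View pics/r4.png

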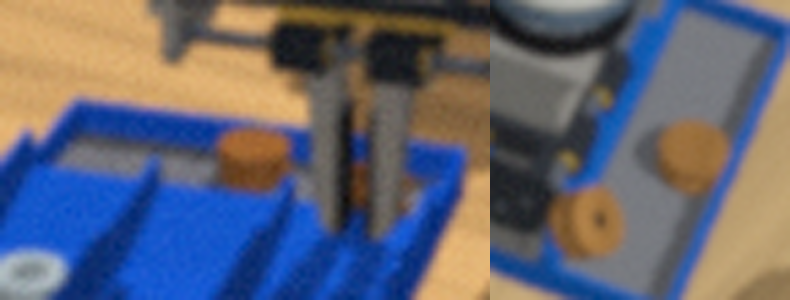

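move_arm(series=[[-0.002,0,-0.0005,0,-0.78],[-0.002,0,-0.0005,0,-0.78],[-0.002,0,0,0,-0.78],[-0.002,0,0,0,-0.78],[0,0,0,0,-0.78]])

```text
t: 26.45
tool_pos: [0.4736, 0.0452, -0.0043]
eef_rot: [-0.0, 0.992, 0.124, -0.0]
force: [0.2, 0.2, -0.9]
finger_gap: 0.109
```

```bash
python3 go.py .012 .0725 -.004; python3 pic2.py r5
```

```text
t 26.45 caddy now [14.4 72.4] z -4.3 target [ 0.471  0.045 -0.004] tool shift now [-0.0024 -0.0001 -0.0003] turn -0.01 gap 0.109 F [ 0.2  0.2 -0.9]
shift once aligned [-0.0024 -0.0001 -0.0003]
```

View pics/r5.png

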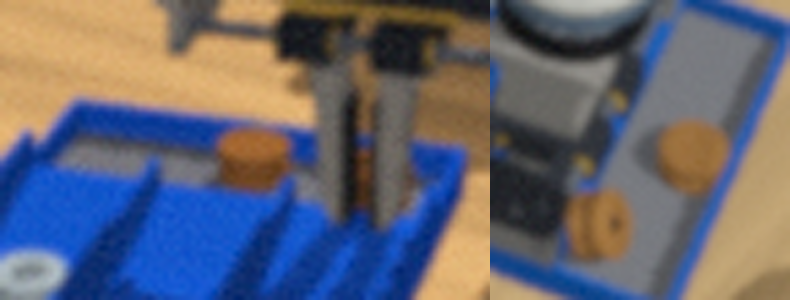

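move_arm(series=[[-0.003,0,0,0,-0.78],[0.003,0,0,0,-0.78],[0,0,-0.008,0,-0.78],[0,0,-0.008,0,-0.78],[-0.004,0,0,0,-0.78],[-0.004,0,0,0,-0.78],[-0.004,0,0,0,-0.78],[-0.004,0,0,0,-0.78]])

```text
t: 27.55
tool_pos: [0.4578, 0.0412, 0.0115]
eef_rot: [-0.0, 0.992, 0.124, -0.0]
force: [-0.5, -0.7, 0.0]
finger_gap: 0.11
```

move_arm(series=[[-0.004,0,0,0,-0.78],[-0.004,0,0,0,-0.78],[0,0,0,0,-0.78]])

```text
t: 27.92
tool_pos: [0.4503, 0.0393, 0.0117]
eef_rot: [-0.0, 0.992, 0.124, -0.0]
force: [-0.2, -0.1, -0.9]
finger_gap: 0.111
```

```bash
python3 go.py -.02 .0725 .012; python3 pic2.py r6
```

```text
t 27.93 caddy now [-9.7 72.4] z 11.7 target [0.44  0.037 0.012] tool shift now [-0.0103 -0.0001 -0.0003] turn -0.01 gap 0.111 F [-0.2 -0.1 -0.9]
shift once aligned [-0.0103 -0.0001 -0.0003]
```

View pics/r6.png

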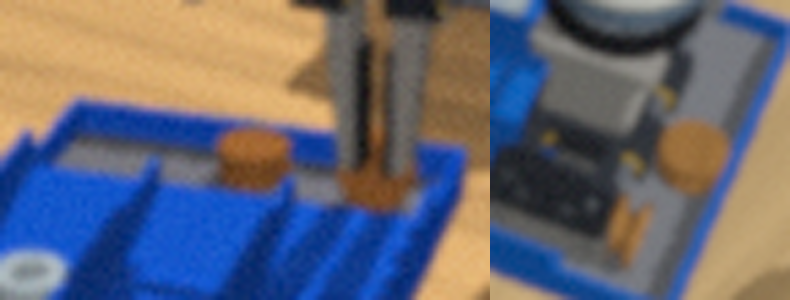

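move_arm(series=[[-0.004,0,0,0,-0.78],[-0.004,0,0,0,-0.78],[-0.004,0,0,0,-0.78],[-0.003,0,0,0,-0.78],[0,0,0,0,-0.78]])

```text
t: 28.65
tool_pos: [0.4358, 0.0356, 0.0117]
eef_rot: [-0.0, 0.992, 0.124, -0.0]
force: [0.1, -0.7, -0.3]
finger_gap: 0.108
```

```bash
python3 go.py -.02 .0725 .012; python3 pic2.py r7
```

```text
t 28.65 caddy now [-24.6  72.4] z 11.7 target [0.44  0.037 0.012] tool shift now [ 0.0046 -0.0001 -0.0003] turn -0.01 gap 0.108 F [ 0.1 -0.7 -0.3]
shift once aligned [ 0.0046 -0.0001 -0.0003]
```

View pics/r7.png

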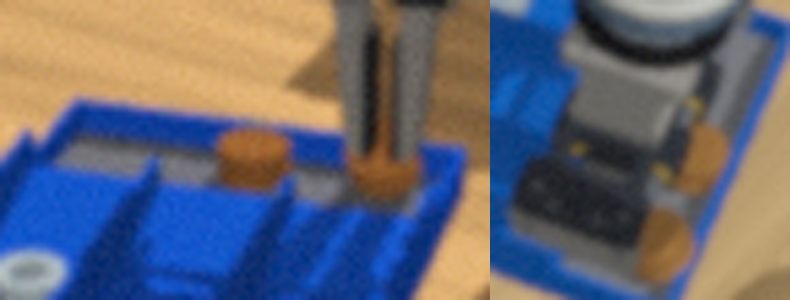

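move_arm(series=[[0.008,0,-0.01,0,-0.78],[0.002,0,-0.05,0,-0.78],[-0.04,0,-0.02,0,-0.78],[-0.045,0,0,0,-0.78],[0,0,0,0,-0.78]])

```text
t: 29.38
tool_pos: [0.3612, 0.0168, 0.0923]
eef_rot: [-0.0, 0.992, 0.124, -0.0]
force: [0.4, 0.7, -0.3]
finger_gap: 0.106
```

```bash
python3 go.py -.1 .0725 .002; python3 - <<'E'
from h import *
from plant import optics
w=optics.grab_frame("wrist");cv2.imwrite("pics/w10.png",cv2.resize(w["color"][:,:,::-1],(768,576)))
E
```

```text
t 29.38 caddy now [-101.6   72.6] z 92.3 target [0.363 0.017 0.002] tool shift now [0.0016 0.0001 0.0903] turn -0.03 gap 0.106 F [ 0.4  0.7 -0.3]
shift once aligned [0.0016 0.0001 0.0903]
```

View pics/w10.png

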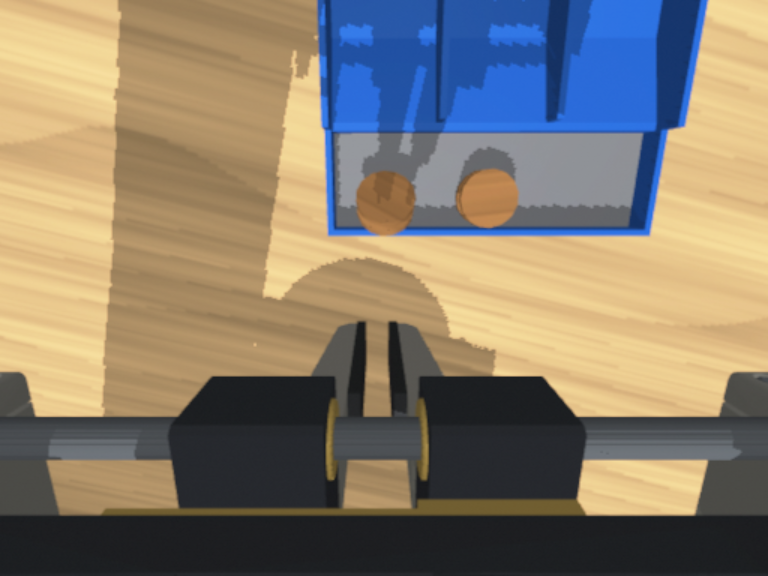

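Spool 2 (386,203) overlaps the front rim at row 235, hung up as the first one was. Spool 1 (487,197) lies flat. I'll repeat the nudge from the front.

move_arm(series=[[0,0.003,0.04,0,-0.78],[0,0,0.04,0,-0.78],[0.004,0,0.009,0,-0.78],[0.012,0,0,0,-0.78],[0.006,0,0,0,-0.78],[0.003,0,0,0,-0.78],[0.003,0,0,0,-0.78],[0.003,0,0,0,-0.78]])

```text
t: 30.42
tool_pos: [0.3944, 0.0219, 0.003]
eef_rot: [0.0, 0.992, 0.124, 0.0]
force: [-0.4, -0.4, -0.4]
finger_gap: 0.111
```

```bash
python3 go.py -.059 .0695 .0015
```

```text
t 30.43 caddy now [-68.1  69.3] z 3.0 target [0.403 0.024 0.002] tool shift now [ 0.0091 -0.0002  0.0015] turn -0.01 gap 0.111 F [-0.4 -0.4 -0.4]
shift once aligned [ 0.0091 -0.0002  0.0015]
```

move_arm(series=[[0.003,0,0.0012,0,-0.78],[0.003,0,0,0,-0.78],[0.003,0,0,0,-0.78],[0,0,0,0,-0.78],[-0.02,0,-0.005,0,-0.78],[-0.02,0,-0.04,0,-0.78],[-0.02,0,-0.05,0,-0.78],[0,0,0,0,-0.78]])

```text
t: 31.42
tool_pos: [0.3445, 0.0089, 0.0991]
eef_rot: [0.0, 0.992, 0.124, 0.003]
force: [-0.1, -0.3, -0.1]
finger_gap: 0.11
```

```bash
python3 - <<'E'
from h import *
from plant import optics,models
w=optics.grab_frame("wrist");cv2.imwrite("pics/w11.png",cv2.resize(w["color"][:,:,::-1],(768,576)))
E
python3 pic2.py r8
```

```text
(no output)
```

View pics/w11.png

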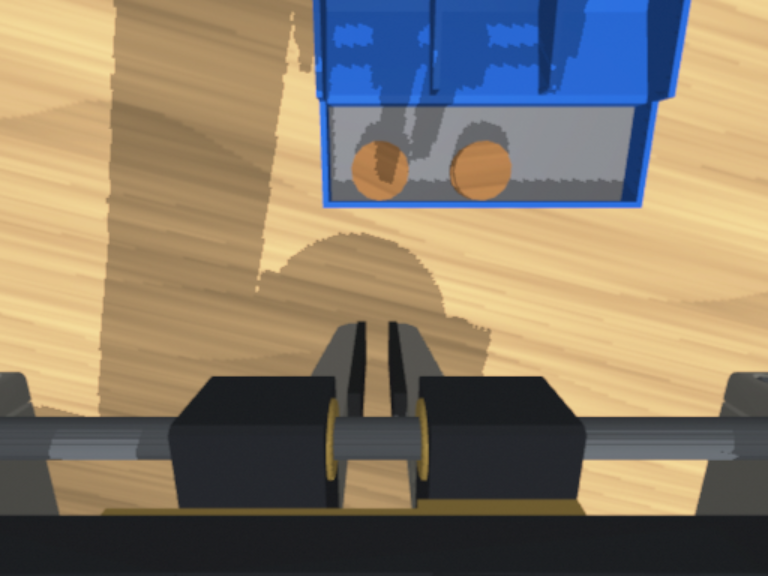

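View pics/r8.png

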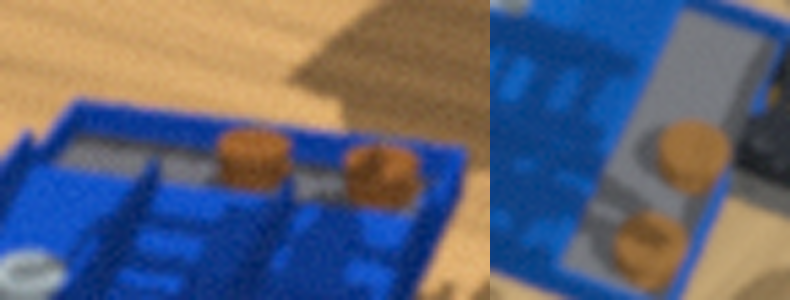

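move_arm(series=[[-0.01,0,-0.05,0,-0.78],[0,0,-0.05,0,-0.78],[0,0,0,0,-0.78],[0,0,0,0,-0.78]])

```text
t: 32.08
tool_pos: [0.3343, 0.0068, 0.1949]
eef_rot: [-0.0, 0.992, 0.124, -0.001]
force: [1.2, 0.4, -0.3]
finger_gap: 0.107
```

```bash
python3 - <<'E'
from h import *
from plant import optics
p=np.load("pose.npy")
w=optics.grab_frame("wrist"); c=w["color"]; h=cv2.cvtColor(c,cv2.COLOR_RGB2HSV)
im=c[:,:,::-1].copy()
m=((h[...,0]>5)&(h[...,0]<17)&(h[...,1]>130)&(h[...,2]>60)).astype(np.uint8); 
# limit to trough
poly=proj(w,cad(p,[(-.066,-.103,.026),(-.066,.103,.026),(0,.103,.026),(0,-.103,.026)])).astype(np.int32)
k=np.zeros_like(m); cv2.fillPoly(k,[poly],1); m&=k
n,l,st,ce=cv2.connectedComponentsWithStats(m)
for i in range(1,n):
    if st[i,4]>100:
        x,y,ww,hh=st[i,:4]; q=[(x,y+hh/2),(x+ww,y+hh/2),(x+ww/2,y),(x+ww/2,y+hh)]
        print(st[i],[(inv(p,atz(w,u,.026))*1e3).round(1).tolist() for u in q])
cv2.imwrite("pics/w12.png",cv2.resize(im[60:160,190:330],(770,550),interpolation=cv2.INTER_CUBIC))
for s in("scene","side"):
    f=optics.grab_frame(s); a=cv2.imread(f"pics/{s}0.png"); cv2.imwrite(f"pics/cmp_{s}.png",np.hstack([cv2.resize(a,(400,300)),cv2.resize(f["color"][:,:,::-1],(400,300))]))
E
```

```text
[240  93  27  28 605] [[-41.9, 84.8], [-41.9, 49.2], [-24.5, 67.0], [-59.8, 66.9]]
[289  92  29  29 648] [[-41.3, 20.2], [-41.2, -17.9], [-23.3, 2.1], [-59.7, 0.2]]
```

View pics/w12.png

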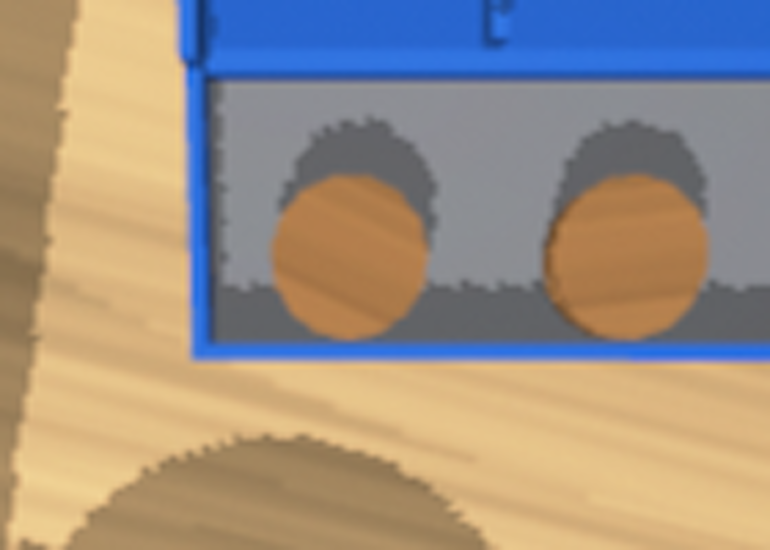

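View pics/cmp_scene.png

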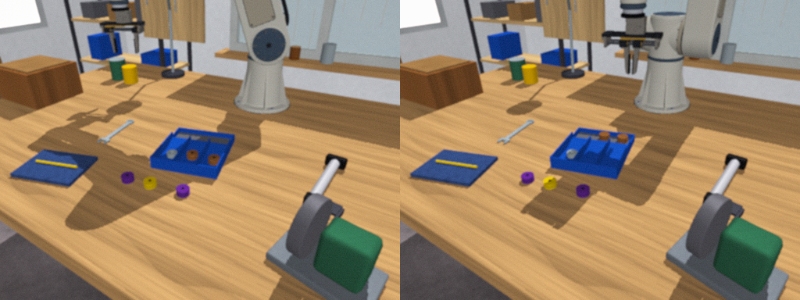

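View pics/cmp_side.png

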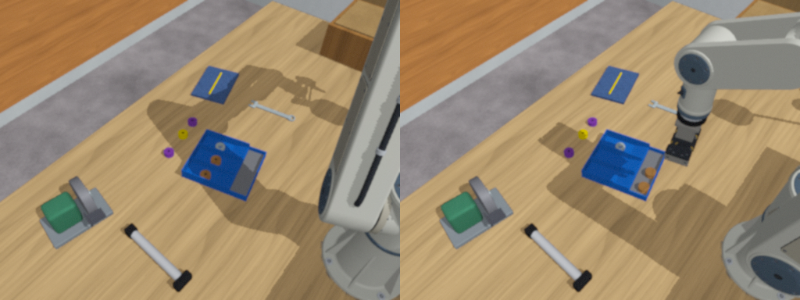

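Both spools lie flat in the trough: each upper face measures about 36–38 mm round at z 26 mm, centred at caddy (−42, 67) and (−41, 1). The collar, wrench and pump look the same as in the start pictures. Handing in.

```bash
python3 -c "
from plant import manip
print(manip.close_job(), manip.read_state()['t'])"
```

```text
the job is handed in; nothing more can be done
the job is handed in; nothing more can be done
```

Both spools are out of their bays and lying flat on the grey trough floor. I handed the job in at about 32 s of the 61 s allowed. Each was pushed from behind with nearly shut fingers, along its bay and up over the crest, and neither was gripped or lifted.

**Last checks:**
- **Spools:** in the wrist picture they are centred at about caddy (−42, 67) and (−41, 1) mm. Their upper faces come out 36–38 mm across at 26 mm height, which matches lying flat.
- **Bystanders:** the collar, wrench, pump and the purple and yellow look-alikes look unmoved against the start pictures. I compared these by eye rather than measuring.

**What went wrong or disagreed:**
- **Tool height:** the reported tool tip height did not match the pictures. A floor touch of about 25 N showed the true fingertips about 28 mm above the reported position. The first push therefore passed over the spool without touching it, and I corrected for this afterwards.
- **Flipping at the crest:** both spools flipped onto their rims at the crest, and then leaned on the front wall when I tipped them over. I nudged each one back from the front until it dropped flat, so both now lie upside down compared with the start.

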